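# Stack cases against the backstop of a sloping stand

### The arm

A 6-joint arm with a two-finger parallel gripper is mounted at the origin on a cart in front of the work surface, level with it; the furniture and walls round the work are solid. World frame = base frame: x ahead of the robot, y to its left, z up, the work surface at z = 0. Lengths are in m, angles in rad, forces in N, time in s.
With the tool pointing down it reaches from about 0.35 to 0.775 m from the base axis. Payload 7.3 kg.
Tool frame: the origin (TCP) lies at the very end of the fingers, on their centre line; the grasp point (between the pads) lies 19 mm behind it; x points along the fingers, y is the direction in which the jaws open and shut, and the axes are right-handed (so a half turn about x gives the same grasp; the last joint's range is limited). The gripper opens to 92 mm and grips with 3 to 60 N. Pads are 19 mm wide; open, the fingers measure 130 mm over their backs; the gripper's body (75 mm by 190 mm) begins 47 mm behind the grasp point.
Start: joints at [-1.414, 0.342, 1.524, -0, 1.275, -0.146], TCP at [0.157, -0.501, 0.227] pointing down, gripper open.
Joint ranges: [-2.53, 2.53], [-0.77, 2.02], [0.04, 2.7], [-1, 4.14], [0.28, 2.66], [-3.11, 3.11]. Speed limits (rad/s): [2.57, 2.57, 3.14, 3.14, 3.14, 3.14].

### API

Orientations are given as [roll, pitch, yaw] about the fixed x, y, z axes, in that order (R = Rz(yaw) Ry(pitch) Rx(roll)).
In Python, from cell import robot gives the robot as it stands.
- The arm moves only by the tool play_rows, never from a script. Its argument "moves" is a list that holds one entry, the list of rows, each a list of 5 numbers: the shift along the tool's x, y, z in m, then the turn about the tool's x in degrees, then the opening, from -1 (shut) to 1 (fully open), so that 0 is half open. A call has exactly 10 rows; each row shifts and turns the pose as measured when the row begins, along the tool's axes as they then stand; what a row does not reach is not made up. A row lasts 1/10 s, in which the tool goes at most 50 mm and 8.59 degrees, less where a joint would pass 70% of its speed; a pose out of reach is approached as far as the arm can. A call with a gripper value outside its range is refused whole. The fingers move at their own pace and stop on an object; "grip_force" is the grip in N (left out, the last holds). Time passes only in rows, so rows that do not move let the fingers close, or fill a call up. It gives the time, the measured TCP pose, the force and the opening at its end, in the units of the state.
- robot.observe(): the state, without advancing time (a new reading comes with each control period).
- robot.read_camera(name): name is "scene" or "top" or "wrist"; returns the picture (420x560x3 uint8, red, green, blue); there is no depth.
- robot.get_calibration(name): a dict with "mtx" (3x3 intrinsics, pixels), "view" (4x4, takes a point from world to camera coordinates). Camera axes: x right, y up, looking along -z (the intrinsics and any distortion apply to the point x, -y, -z); pixel columns grow to the right and rows downward; lengths in m; the calibration is good to about 2 mm. A picture is of the moment at which its call begins: read the wrist's pose just before it. get_calibration takes no time and is no camera call; for the wrist camera it gives the pose at the moment of the call.
- robot.hand_in(): hands the job in, once; it reports no verdict.
Trained networks look in the newest picture that a camera, given by its name, has taken for a name from the list of things; names that differ only in an ending like _2 or _b are one class to them, and where a whole thing is asked for, a point or a joint stands for the part that bears it (a point fixed in the world has none). Each returns a list of dicts, best first, with "score" (0 to 1); they miss things now and then, are a little off and sometimes report something else, mostly with a low value. They report only what shows in the picture. A call takes as long as a camera call.
- robot.spot_in(camera, label): "point" ([column, row] in pixels, amid what is visible of it).
The state is a dict: "time": time; "qpos": joint angles; "qvel": joint speeds; "joint_efforts": joint torques, N m; "tool_pos": TCP position; "tool_rot": TCP orientation; "contact_force": force on the tool from outside, world axes, zero at the start; "torque": the same for the moment, N m; "opening": finger opening in m.
Only numpy, scipy, OpenCV 4.12 (cv2) and the standard library are available. Lean on these libraries where they do the work, as an engineer would, in place of code of your own. Each camera call takes 0.05 s, during which the arm holds its last target.

### The job

The large flat case was left part-way up the sloping stand: first push it down the slope, fully home and square against the backstop. Then stack the two look-alike cartons lying on the worktop flat on top of it, the heavier one below the lighter (you can only tell by lifting), each with its long side flush and square against the backstop and centred on the stand. Leave everything else on the bench where it is.

Things in the scene. Friction and masses are not known exactly. Their poses are not given: they have to be found in the camera images.
- stand: grey sheet-metal stand fixed to the worktop, base plate 140 x 185 mm; origin at the centre of its underside, on the worktop; z up, y points horizontally towards its low, backstop end (to the robot's right), x is across its width. It carries the sloping deck.
- deck: the stand's plate, sloping 18 degrees, with its backstop. Origin: middle of the corner where the deck's upper face meets the backstop's face, 22 mm above the worktop. y points down the slope into the backstop, x across, z normal to the deck, up. Deck: z = 0, y from -175 mm (high, open end) to 0, x within 70 mm either way; backstop: face at y = 0, 70 mm high, 140 mm wide. No side walls.
- large_case: flat grey closed plastic case, 125 (x) x 100 (y) x 30 (z) mm, 0.5 kg, rigid; too wide to grasp. It lies flat on the deck, its y axis roughly down the slope, 25 to 45 mm short of the backstop and a little off-centre. Origin at the centre of its underside. Friction keeps cases and cartons from sliding on the slope by themselves; a push of up to about 4 N moves one.
- carton_1: flat brown closed carton, 92 (x) x 68 (y) x 28 (z) mm, rigid; looks just like carton_2. One of the two is full (0.72 to 0.88 kg), the other part-used (0.22 to 0.28 kg): lift to tell. Origin at the centre of its underside, z up. It lies flat on the worktop, to the robot's left of the stand, with 25 mm or more of free room beside the middle of both long sides.
- carton_2: the other flat brown carton, same size, look and axes as carton_1; see there. Close behind the cartons stands a tall box-shaped instrument, 320 mm high, its front at x = 0.57, from y = -0.22 to 0.09: pass on the robot's side of it. Along the worktop's front edge runs a lip 4 mm high, up to x = 0.43.
- petri_2: bystander: petri dish with lid, 90 mm across, 16 mm high, loose; origin at the centre of its underside
- marker_black: bystander: marker pen lying on its side, 14 x 135 (y) x 15 mm, loose; origin at the centre of its underside
- syringe: bystander: syringe lying on its side, 25 x 120 x 26 mm, loose; origin at the centre of its underside
- wood_block: bystander: little wooden block, 30 (x) x 45 (y) x 20 mm, loose, between the far ends of the two cartons; origin at the centre of its underside

How it is judged:
By the outcome, as a careful person would: the job done as asked, in the order asked, and still so for the second after the job is handed in, with the robot touching nothing.
It also fails if it takes over 72 s, if anything falls off the work surface, if the arm or the gripper's body presses on something with over 40 N, if the wrist force passes 120 N, or if a joint passes its speed limit or range.

## Working session

There is one attempt and no reset: what is moved stays moved. The work goes in short steps, Python scripts to look and compute and a tool call to move; the robot and the scene stay as the last step left them, time stands still between calls to the robot, and variables do not carry over. Pictures are saved under pics/ and viewed, and the job is handed in when it is done.

Besides the shell and the picture viewer there is one more tool, called after "Call:" as name(argument=value, ...) on one line, values as JSON. play_rows: Moves the arm, as the interface text tells. Its arguments: {"type":"object","properties":{"moves":{"type":"array"},"grip_force":{"type":"number"}},"required":["moves"]}

```bash
ls; mkdir -p pics
cat > h.py <<'E'
import numpy as np, cv2
from cell import robot
from scipy.spatial.transform import Rotation as R
def snap(cam,name):
    cal=robot.get_calibration(cam); im=np.array(robot.read_camera(cam)); cv2.imwrite('pics/'+name+'.png',cv2.cvtColor(im,cv2.COLOR_RGB2BGR)); return im,cal
def ray(cal,p):
    K=np.array(cal['mtx']);V=np.array(cal['view']); d=np.linalg.inv(K)@[p[0],p[1],1]; d=np.array([d[0],-d[1],-d[2]])
    Rm=V[:3,:3]; return -Rm.T@V[:3,3], Rm.T@d
def onz(cal,p,z):
    o,d=ray(cal,p); return o+d*(z-o[2])/d[2]
def proj(cal,P):
    K=np.array(cal['mtx']);V=np.array(cal['view']); P=np.atleast_2d(P); c=P@V[:3,:3].T+V[:3,3]; q=np.c_[c[:,0],-c[:,1],-c[:,2]]@K.T; return q[:,:2]/q[:,2:]
E
python3 - <<'E'
from h import *
print(robot.observe())
for c in ['scene','top']:
    im,cal=snap(c,c+'0'); print(c,cal)
    for l in ['stand','deck','large_case','carton_1','petri_2','wood_block','syringe','marker_black']:
        print(l,[(np.round(d['point'],1).tolist(),round(d['score'],2)) for d in robot.spot_in(c,l)])
E
```

```text
pics
{'time': 0.0, 'qpos': array([-1.41395971e+00,  3.42699432e-01,  1.52503091e+00, -2.08892267e-06,
        1.27541882e+00, -1.46015208e-01]), 'qvel': array([ 0.0001047 ,  0.00104513,  0.00140302,  0.00039179, -0.00155763,
       -0.00050472]), 'joint_efforts': array([-1.48099913e-03, -4.31247139e+01, -2.44220710e+01,  7.14990450e-02,
        5.59742725e-02, -1.25500501e-04]), 'tool_pos': array([ 0.15652442, -0.50068321,  0.22605222]), 'tool_rot': array([-1.7155282 ,  1.56923982,  1.72891688]), 'contact_force': array([-0.21475321,  0.37607988, -0.78257539]), 'torque': array([ 0.00312976,  0.00470799, -0.00195098]), 'opening': 0.09146647361255106}
scene {'mtx': array([[521.64080699,   0.        , 287.62754345],
       [  0.        , 521.64080699, 209.66480276],
       [  0.        ,   0.        ,   1.        ]]), 'view': array([[-0.61853455, -0.78568046, -0.01100992,  0.21069403],
       [ 0.42366829, -0.34527208,  0.83743201, -0.34518729],
       [-0.66175538,  0.51331608,  0.54643061, -1.02932971],
       [ 0.        ,  0.        ,  0.        ,  1.        ]])}
stand [([365.0, 209.
[... 317 characters left out ...]
([[452.85004107,   0.        , 276.5734549 ],
       [  0.        , 452.85004107, 207.95371661],
       [  0.        ,   0.        ,   1.        ]]), 'view': array([[ 0.0134649 , -0.99990159, -0.00393799, -0.18288119],
       [ 0.9861064 ,  0.0126268 ,  0.16563435, -0.53279778],
       [-0.16556833, -0.00611353,  0.98617937, -1.55564693],
       [ 0.        ,  0.        ,  0.        ,  1.        ]])}
stand [([312.2, 228.5], 0.58)]
deck [([350.0, 215.5], 0.71), ([333.4, 209.6], 0.27)]
large_case [([336.0, 208.9], 0.96)]
carton_1 [([208.5, 222.9], 0.89), ([262.8, 222.8], 0.71)]
petri_2 [([395.6, 226.6], 0.89)]
wood_block [([229.0, 203.7], 0.67)]
syringe []
marker_black [([152.1, 218.8], 0.56)]
```

View pics/scene0.png

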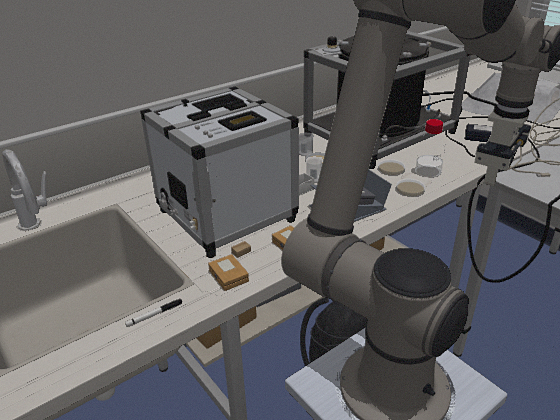

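View pics/top0.png

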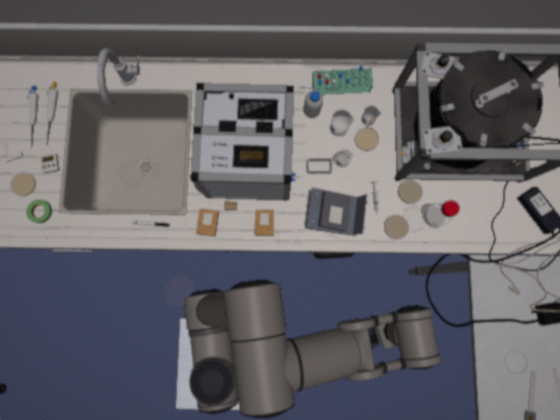

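Run:
```python
import cv2
im=cv2.imread('pics/top0.png')[150:290,120:440]; cv2.imwrite('pics/top0z.png',cv2.resize(im,(800,350),interpolation=cv2.INTER_CUBIC))
im=cv2.imread('pics/scene0.png')[120:340,130:450]; cv2.imwrite('pics/scene0z.png',cv2.resize(im,(800,550),interpolation=cv2.INTER_CUBIC))
```

```text
(no output)
```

View pics/top0z.png

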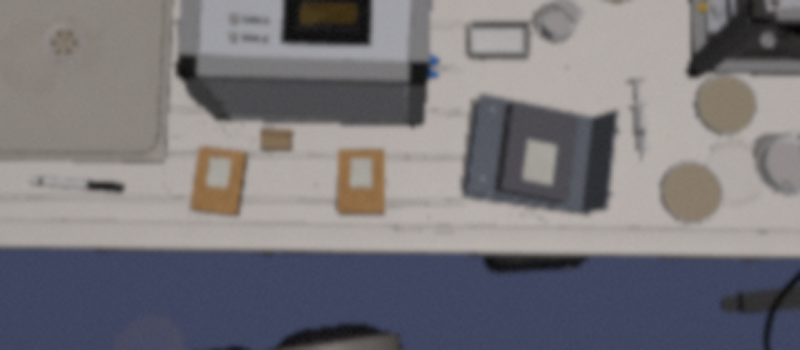

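View pics/scene0z.png

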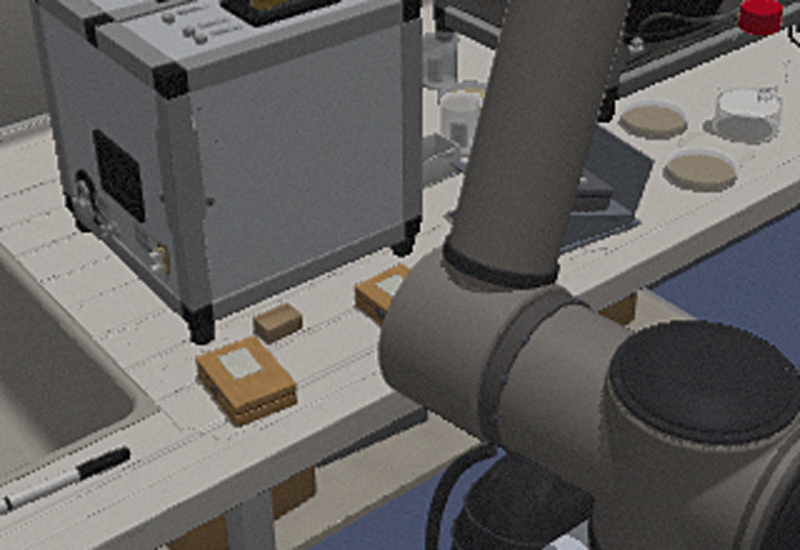

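The top view shows the two cartons at about (208,223) and (263,222). The case is on the stand at about (336,210), with the backstop at (362,214), and the wood block is at (230,204). Next I'll turn these into world positions.

Run:
```python
from h import *
s=robot.observe(); print(s['time']); M=R.from_euler('xyz',s['tool_rot']).as_matrix(); print(M.round(3))
cal=robot.get_calibration('top')
im=cv2.imread('pics/top0.png'); 
for n,p,z in [('c1',(208.5,222.9),.028),('c2',(262.8,222.8),.028),('block',(230.3,205.5),.02),('case',(336,209),.08),('petri',(396,226.6),.016)]: print(n,onz(cal,p,z).round(4))
hsv=cv2.cvtColor(im,cv2.COLOR_BGR2HSV)
m=((hsv[...,0]>8)&(hsv[...,0]<22)&(hsv[...,1]>110)&(hsv[...,2]>90)).astype(np.uint8); m[:180]=0;m[245:]=0
cs,_=cv2.findContours(cv2.morphologyEx(m,cv2.MORPH_CLOSE,np.ones((5,5))),cv2.RETR_EXTERNAL,cv2.CHAIN_APPROX_NONE)
for c in cs:
    if cv2.contourArea(c)<60: continue
    b=cv2.boxPoints(cv2.minAreaRect(c)); w=np.array([onz(cal,q,.028) for q in b]); print(w.round(3)[:,:2].tolist(), w.mean(0).round(4),[np.linalg.norm(w[i]-w[i-1]).round(3) for i in range(4)])
wc=robot.get_calibration('wrist'); V=np.array(wc['view']); o=-V[:3,:3].T@V[:3,3]; print('wristcam in tool',M.T@(o-s['tool_pos']), 'look',M.T@(-V[2,:3]),'right',M.T@V[0,:3]); print(wc['mtx'])
# stand corners (zoom px -> full): x=120+u/2.5,y=150+v/2.5
for n,(u,v),z in [('ul',(478,97),.078),('ll',(463,198),.078),('case ul',(506,101),.1),('case ll',(496,193),.1),('bs top far',(615,112),.0886),('bs top near',(605,211),.0886),('corner far',(592,115),.022),]:
    print(n,onz(cal,(120+u/2.5,150+v/2.5),z).round(4))
```

```text
0.9
[[ 0.     0.298 -0.954]
 [-0.    -0.954 -0.298]
 [-1.     0.     0.   ]]
c1 [0.4809 0.0652 0.028 ]
c2 [ 0.4838 -0.1276  0.028 ]
block [ 0.546  -0.0094  0.02  ]
case [ 0.5281 -0.3811  0.08  ]
petri [ 0.4779 -0.6026  0.016 ]
[[0.526, -0.103], [0.527, -0.16], [0.444, -0.161], [0.444, -0.104]] [ 0.4851 -0.1318  0.028 ] [np.float64(0.082), np.float64(0.057), np.float64(0.082), np.float64(0.057)]
[[0.446, 0.104], [0.529, 0.096], [0.521, 0.035], [0.439, 0.044]] [0.4836 0.0697 0.028 ] [np.float64(0.061), np.float64(0.083), np.float64(0.062), np.float64(0.083)]
wristcam in tool [-1.58110136e-01  3.93781112e-05 -7.71533646e-02] look [ 9.57592548e-01 -1.40741350e-04  2.88125826e-01] right [ 4.30438552e-04  9.99999464e-01 -9.42100469e-04]
[[337.41338799   0.         279.15132373]
 [  0.         337.41338799 201.92168003]
 [  0.           0.           1.        ]]
ul [ 0.5986 -0.2957  0.078 ]
ll [ 0.4569 -0.2752  0.078 ]
case ul [ 0.5888 -0.3325  0.1   ]
case ll [ 0.4616 -0.3185  0.1   ]
bs top far [ 0.5776 -0.4837  0.0886]
bs top near [ 0.4403 -0.4675  0.0886]
corner far [ 0.5861 -0.4636  0.022 ]
```

```bash
cat >> h.py <<'E'
def plan(pos,ang,n=10,op=1,s=None,vmax=.05):
    """rows to reach TCP pos with tool-y at world angle ang (deg)"""
    s=s or robot.observe(); M=R.from_euler('xyz',s['tool_rot']).as_matrix(); p=np.array(s['tool_pos'])
    a0=np.degrees(np.arctan2(M[1,1],M[0,1])); da=(ang-a0+180)%360-180; d=(np.array(pos)-p)/n
    print('t',round(s['time'],2),'p',p.round(4),'ang',round(a0,2),'q',s['qpos'].round(2),'F',s['contact_force'].round(2),'op',round(s['opening'],4),'d/row',np.linalg.norm(d).round(3),'turn/row',-da/n)
    for i in range(n):
        a=np.radians(a0+da*i/n); y=np.array([np.cos(a),np.sin(a),0]); z=np.cross([0,0,-1],y)
        print('[%.4f,%.4f,%.4f,%.2f,%g],'%(-d[2],d@y,d@z,-da/n,op),end='')
    print()
E
python3 -c "
from h import *
plan([.52,-.357,.2],-7)"
```

```text
t 0.9 p [ 0.1566 -0.5011  0.2267] ang -72.65 q [-1.41  0.34  1.52 -0.    1.28 -0.15] F [-1.29  0.21  0.58] op 0.092 d/row 0.039 turn/row -6.564716217588517
[0.0027,-0.0029,-0.0390,-6.56,1],[0.0027,0.0016,-0.0391,-6.56,1],[0.0027,0.0060,-0.0386,-6.56,1],[0.0027,0.0104,-0.0377,-6.56,1],[0.0027,0.0146,-0.0363,-6.56,1],[0.0027,0.0187,-0.0343,-6.56,1],[0.0027,0.0225,-0.0320,-6.56,1],[0.0027,0.0260,-0.0292,-6.56,1],[0.0027,0.0292,-0.0260,-6.56,1],[0.0027,0.0319,-0.0225,-6.56,1],
```

Call:
play_rows(moves=[[[0.003,-0.003,-0.039,-6.5,1],[0.003,0.0016,-0.039,-6.5,1],[0.003,0.006,-0.039,-6.5,1],[0.003,0.0104,-0.038,-6.5,1],[0.003,0.0146,-0.036,-6.5,1],[0.003,0.0187,-0.034,-6.5,1],[0.003,0.0225,-0.032,-6.5,1],[0.003,0.026,-0.029,-6.5,1],[0.003,0.029,-0.026,-6.5,1],[0.003,0.032,-0.022,-6.5,1]]])

```text
time: 1.9
tool_pos: [0.5277, -0.352, 0.1959]
tool_rot: [0.067, 1.567, -1.602]
contact_force: [0.9, -0.3, -0.2]
opening: 0.0919
```

Run:
```python
from h import *
plan([.52,-.357,.2],-7,n=5)
im,cal=snap('wrist','w1')
im,cal=snap('wrist','w1b');print(robot.observe()['qvel'].round(3))
```

```text
t 1.9 p [ 0.5277 -0.352   0.1959] ang -5.64 q [-0.71  0.57  1.25 -0.    1.33 -0.61] F [ 0.91 -0.34 -0.25] op 0.0919 d/row 0.002 turn/row 0.2711360611594955
[-0.0008,-0.0014,0.0011,0.27,1],[-0.0008,-0.0014,0.0011,0.27,1],[-0.0008,-0.0014,0.0012,0.27,1],[-0.0008,-0.0014,0.0012,0.27,1],[-0.0008,-0.0014,0.0012,0.27,1],
[-0.068 -0.036  0.056 -0.04   0.002  0.048]
```

View pics/w1b.png

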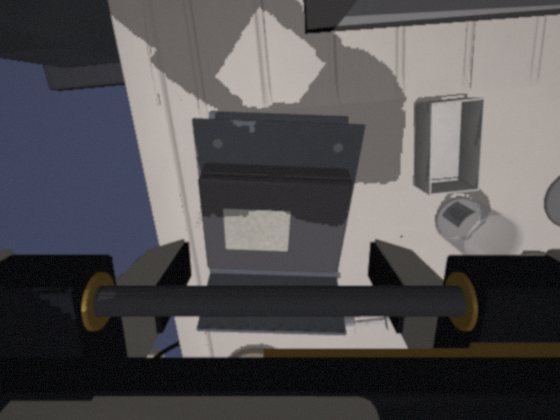

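Run:
```python
import cv2,numpy as np
im=cv2.imread('pics/w1b.png')[100:340,170:390]; im=cv2.convertScaleAbs(im,alpha=2.2,beta=10); cv2.imwrite('pics/w1z.png',cv2.resize(im,None,fx=2.5,fy=2.5,interpolation=cv2.INTER_CUBIC))
```

```text
(no output)
```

View pics/w1z.png

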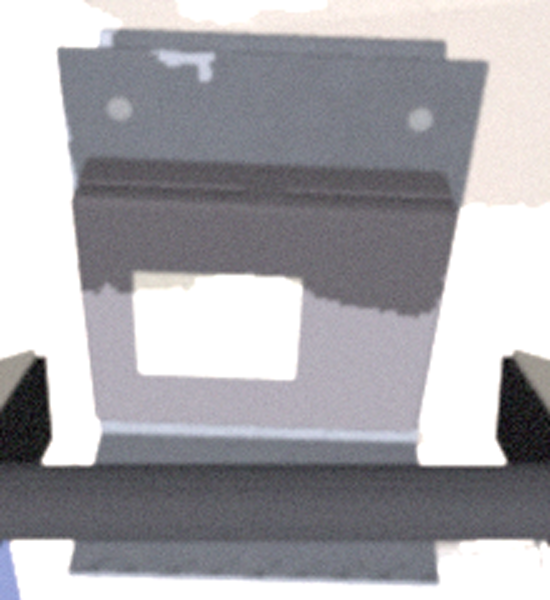

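```bash
cat >> h.py <<'E'
from scipy.optimize import least_squares
c18,s18=np.cos(np.radians(18)),np.sin(np.radians(18))
def d2w(P,st):
    """deck coords -> world, st=(x,y of corner origin, angle deg of stand y axis in world)"""
    P=np.atleast_2d(P).astype(float); x,y,a=st; a=np.radians(a); yh=np.array([np.cos(a),np.sin(a),0]); xh=np.cross(yh,[0,0,1])
    h=P[:,1]*c18+P[:,2]*s18; v=.022-P[:,1]*s18+P[:,2]*c18
    return np.array([x,y,0])+P[:,:1]*xh+h[:,None]*yh+v[:,None]*np.array([0,0,1])
E
python3 - <<'E'
from h import *
cal=robot.get_calibration('wrist'); 
f=lambda u,v:(170+u/2.5,100+v/2.5)
px=np.array([f(58,48),f(488,63),f(70,572),f(437,582)])
# image left = robot side (stand +x)
P=np.array([[.07,-.175,0],[-.07,-.175,0],[.07,0,.07],[-.07,0,.07]])
r=least_squares(lambda s:(proj(cal,d2w(P,s))-px).ravel(),[.52,-.45,-97]); print(r.x.round(4),r.fun.round(1))
st=r.x
# case: upper top edge corners, low top corners, bottom upslope corners
q=np.array([f(74,203),f(458,208),f(100,424),f(418,434),f(88,160),f(447,174)])
def case(p):
    x,y,a=p; a=np.radians(a); L=np.array([[.0625,-.05,.03],[-.0625,-.05,.03],[.0625,.05,.03],[-.0625,.05,.03],[.0625,-.05,0],[-.0625,-.05,0]])
    return np.c_[x+L[:,0]*np.cos(a)-L[:,1]*np.sin(a),y+L[:,0]*np.sin(a)+L[:,1]*np.cos(a),L[:,2]]
r2=least_squares(lambda p:(proj(cal,d2w(case(p),st))-q).ravel(),[0,-.085,0]); print('case',r2.x.round(4),r2.fun.round(1))
print(d2w([[0,0,0],[0,-.175,0]],st).round(4))
# overlay
im=cv2.imread('pics/w1b.png'); im=cv2.convertScaleAbs(im,alpha=2.2)
for A in (P,):
    for p in proj(cal,d2w(A,st)): cv2.circle(im,tuple(np.int32(p.round())),2,(0,0,255),-1)
for p in proj(cal,d2w(case(r2.x),st)): cv2.circle(im,tuple(np.int32(p.round())),2,(0,255,0),-1)
cv2.imwrite('pics/w1o.png',cv2.resize(im[100:340,170:390],None,fx=2.5,fy=2.5))
E
```

```text
[  0.5133  -0.4545 -97.5638] [-1.6 -0.4  1.3  0.3 -2.   0.1  2.4  0.7]
case [ 2.000e-04 -8.570e-02  4.307e-01] [-2.1  0.2  1.8  2.8 -1.   0.7  1.6  0.3 -0.4 -0.7  0.2 -2. ]
[[ 0.5133 -0.4545  0.022 ]
 [ 0.5352 -0.2896  0.0761]]
```

View pics/w1o.png

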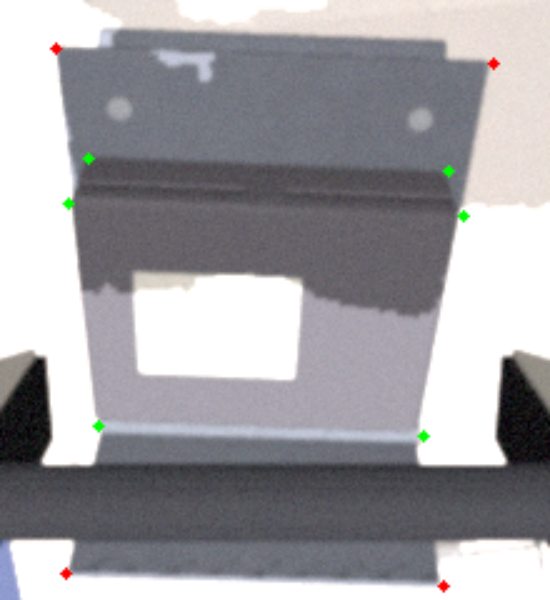

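```bash
cat >> h.py <<'E'
ST=(.5133,-.4545,-97.56)
a_=np.radians(ST[2]); YH=np.array([np.cos(a_),np.sin(a_),0]); XH=np.cross(YH,[0,0,1])
def sw(x,s,z): return np.array([ST[0],ST[1],0])+x*XH+s*YH+np.array([0,0,z])
def w2s(p): d=np.array(p)-[ST[0],ST[1],0]; return np.array([d@XH,d@YH,d[2]])
E
python3 - <<'E'
from h import *
s=robot.observe()
print(w2s(s['tool_pos']).round(4)); plan(sw(0,-.1522,.1959),-7.56,n=4,op=.3)
plan(sw(0,-.1522,.0824),-7.56,n=10,op=.3)
E
```

```text
[-0.0027 -0.1057  0.1949]
t 2.0 p [ 0.5299 -0.3501  0.1949] ang -5.51 q [-0.7   0.57  1.25 -0.    1.33 -0.61] F [-0.47 -0.37 -0.83] op 0.0922 d/row 0.012 turn/row 0.5136241565241733
[-0.0003,-0.0003,-0.0116,0.51,0.3],[-0.0003,-0.0004,-0.0116,0.51,0.3],[-0.0003,-0.0005,-0.0116,0.51,0.3],[-0.0003,-0.0006,-0.0116,0.51,0.3],
t 2.0 p [ 0.5299 -0.3501  0.1949] ang -5.51 q [-0.7   0.57  1.25 -0.    1.33 -0.61] F [-0.47 -0.37 -0.83] op 0.0922 d/row 0.012 turn/row 0.2054496626096693
[0.0112,-0.0001,-0.0047,0.21,0.3],[0.0112,-0.0001,-0.0047,0.21,0.3],[0.0112,-0.0001,-0.0047,0.21,0.3],[0.0112,-0.0002,-0.0047,0.21,0.3],[0.0112,-0.0002,-0.0047,0.21,0.3],[0.0112,-0.0002,-0.0047,0.21,0.3],[0.0112,-0.0002,-0.0047,0.21,0.3],[0.0112,-0.0002,-0.0047,0.21,0.3],[0.0112,-0.0002,-0.0047,0.21,0.3],[0.0112,-0.0003,-0.0047,0.21,0.3],
```

Call:
play_rows(moves=[[[0,-0.001,-0.012,0.5,0.3],[0,-0.001,-0.012,0.5,0.3],[0.005,-0.001,-0.012,0.5,0.3],[0.016,0,-0.011,0.5,0.3],[0.02,0,0,0,0.3],[0.02,0,0,0,0.3],[0.02,0,0,0,0.3],[0.02,0,0,0,0.3],[0.01,0,0,0,0.3],[0.002,0,0,0,0.3]]])

```text
time: 3.0
tool_pos: [0.5263, -0.2972, 0.0802]
tool_rot: [0.593, 1.566, -1.125]
contact_force: [-0.6, 0.2, 0.8]
opening: 0.0595
```

Run:
```python
from h import *
s=robot.observe()
print(w2s(s['tool_pos']).round(4)); plan(sw(0,-.1522,.0824),-7.56,n=4,op=.3)
im,cal=snap('wrist','w2')
```

```text
[ 0.0078 -0.1576  0.0802]
t 3.0 p [ 0.5263 -0.2972  0.0802] ang -8.43 q [-0.64  0.63  1.48 -0.    1.03 -0.49] F [-0.61  0.25  0.8 ] op 0.0595 d/row 0.002 turn/row -0.21803240784480238
[-0.0005,0.0020,0.0013,-0.22,0.3],[-0.0005,0.0020,0.0013,-0.22,0.3],[-0.0005,0.0020,0.0013,-0.22,0.3],[-0.0005,0.0020,0.0013,-0.22,0.3],
```

View pics/w2.png

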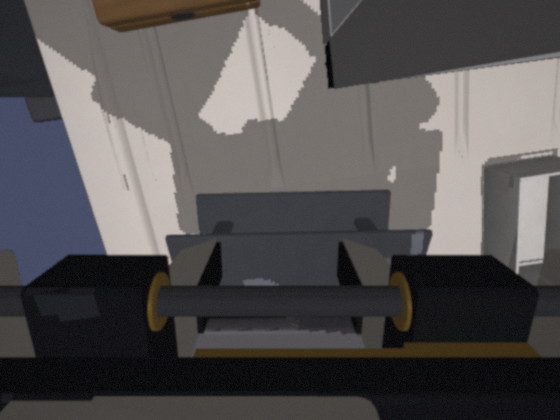

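Call:
play_rows(moves=[[[-0.003,0.007,0.002,-0.8,0.3],[0.001,0,0.005,0,0.3],[0.002,0,0.006,0,0.3],[0.002,0,0.006,0,0.3],[0.002,0,0.006,0,0.3],[0.002,0,0.006,0,0.3],[0.002,0,0.006,0,0.3],[0.002,0,0.005,0,0.3],[0.0013,0,0.004,0,0.3],[0.001,0,0.003,0,0.3]]])

```text
time: 4.05
tool_pos: [0.5285, -0.3523, 0.0715]
tool_rot: [0.961, 1.561, -0.743]
contact_force: [-0.3, 2.1, 1.3]
opening: 0.06
```

Run:
```python
from h import *
s=robot.observe()
print(w2s(s['tool_pos']).round(4)); plan(sw(0,-.101,.065),-7.56,n=4,op=.3)
```

```text
[-0.0016 -0.1033  0.0715]
t 4.05 p [ 0.5285 -0.3523  0.0715] ang -7.63 q [-0.71  0.68  1.4  -0.    1.05 -0.57] F [-0.34  2.06  1.32] op 0.06 d/row 0.002 turn/row -0.018465613483691357
[0.0016,-0.0004,0.0006,-0.02,0.3],[0.0016,-0.0004,0.0006,-0.02,0.3],[0.0016,-0.0004,0.0006,-0.02,0.3],[0.0016,-0.0004,0.0006,-0.02,0.3],
```

Call:
play_rows(moves=[[[0.001,0,0.002,0,0.3],[0.001,0,0.002,0,0.3],[0.001,0,0.002,0,0.3],[0.0005,0,0.0015,0,0.3],[0.0005,0,0.0015,0,0.3],[0.0005,0,0.0015,0,0.3],[0,0,0.0015,0,0.3],[0,0,0.0015,0,0.3],[0,0,0.0015,0,0.3],[0,0,0.0015,0,0.3]]])

```text
time: 5.05
tool_pos: [0.5277, -0.354, 0.0712]
tool_rot: [2.936, 1.553, 1.236]
contact_force: [0.1, 6.7, 4.5]
opening: 0.06
```

Run:
```python
from h import *
s=robot.observe()
print(w2s(s['tool_pos']).round(4),s['contact_force'].round(1),s['torque'].round(2))
```

```text
[-0.0011 -0.1015  0.0712] [0.1 6.7 4.5] [ 1.03 -0.29  0.05]
```

Call:
play_rows(moves=[[[0.001,0,0.003,0,0.3],[0.001,0,0.003,0,0.3],[0.001,0,0.004,0,0.3],[0.001,0,0.004,0,0.3],[0.001,0,0.004,0,0.3],[0.001,0,0.004,0,0.3],[0,0,0,0,0.3],[0,0,-0.004,0,0.3],[0,0,-0.01,0,0.3],[0,0,-0.01,0,0.3]]])

```text
time: 6.05
tool_pos: [0.5309, -0.3295, 0.0725]
tool_rot: [-3.114, 1.521, 1.473]
contact_force: [0.3, 0.1, 0.2]
opening: 0.0599
```

Run:
```python
from h import *
s=robot.observe()
print(w2s(s['tool_pos']).round(4),s['contact_force'].round(1),s['torque'].round(2))
plan(sw(0,-.1,.23),-7.56,n=6,op=1)
```

```text
[-0.001  -0.1262  0.0725] [0.3 0.1 0.2] [-0.   -0.06  0.02]
t 6.05 p [ 0.5309 -0.3295  0.0725] ang -7.17 q [-0.7   0.68  1.4   0.05  1.09 -0.6 ] F [0.28 0.14 0.2 ] op 0.0599 d/row 0.027 turn/row 0.0654573435210087
[-0.0263,-0.0002,0.0044,0.07,1],[-0.0263,-0.0002,0.0044,0.07,1],[-0.0263,-0.0002,0.0044,0.07,1],[-0.0263,-0.0002,0.0044,0.07,1],[-0.0263,-0.0002,0.0044,0.07,1],[-0.0263,-0.0002,0.0044,0.07,1],
```

```bash
cat >> h.py <<'E'
def plan(pos,ang,n=10,op=1,s=None,prof=None):
    s=s or robot.observe(); M=R.from_euler('xyz',s['tool_rot']).as_matrix(); p=np.array(s['tool_pos'])
    a0=np.degrees(np.arctan2(M[1,1],M[0,1])); da=(ang-a0+180)%360-180; D=(np.array(pos)-p); w=np.ones(n)/n if prof is None else np.array(prof)/np.sum(prof)
    print('t',round(s['time'],2),'p',p.round(4),'st',w2s(p).round(4),'ang',round(a0,2),'xax',M[:,0].round(3),'q',s['qpos'].round(2),'F',s['contact_force'].round(2),'op',round(s['opening'],4)); print('D',D.round(4),'da',round(da,1))
    for i in range(n):
        d=M.T@D*w[i]; t=-da*w[i]; M=M@R.from_euler('x',t,degrees=True).as_matrix()
        print('[%.4f,%.4f,%.4f,%.2f,%g],'%(*d,t,op),end='')
    print()
E
python3 - <<'E'
from h import *
plan(sw(0,-.105,.2),-7.56,n=7,op=1)
E
```

```text
t 6.05 p [ 0.5309 -0.3295  0.0725] st [-0.001  -0.1262  0.0725] ang -7.17 xax [ 0.005  0.05  -0.999] q [-0.7   0.68  1.4   0.05  1.09 -0.6 ] F [0.28 0.14 0.2 ] op 0.0599
D [-0.0037 -0.0209  0.1275] da -0.4
[-0.0183,-0.0002,0.0021,0.06,1],[-0.0183,-0.0002,0.0021,0.06,1],[-0.0183,-0.0002,0.0021,0.06,1],[-0.0183,-0.0002,0.0021,0.06,1],[-0.0183,-0.0002,0.0021,0.06,1],[-0.0183,-0.0002,0.0021,0.06,1],[-0.0183,-0.0002,0.0021,0.06,1],
```

Call:
play_rows(moves=[[[-0.018,0,0.002,0,1],[-0.018,0,0.002,0,1],[-0.018,0,0.002,0,1],[-0.018,0,0.002,0,1],[-0.018,0,0.002,0,1],[-0.018,0,0.002,0,1],[-0.016,0,0.002,0,1],[-0.005,0,0,0,1],[0,0,0,0,1],[0,0,0,0,1]]])

```text
time: 7.05
tool_pos: [0.5285, -0.3427, 0.2019]
tool_rot: [-3.001, 1.519, 1.59]
contact_force: [-0.6, -0.6, -1.0]
opening: 0.0916
```

Run:
```python
from h import *
im,cal=snap('wrist','w3')
np.save('cal3.npy',cal)
s=robot.observe(); print(w2s(s['tool_pos']).round(4),s['qvel'].round(3))
im=cv2.imread('pics/w3.png'); im=cv2.convertScaleAbs(im[100:340,170:390],alpha=2.2,beta=10); cv2.imwrite('pics/w3z.png',cv2.resize(im,None,fx=2.5,fy=2.5,interpolation=cv2.INTER_CUBIC))
```

```text
[-2.000e-04 -1.129e-01  2.017e-01] [-0.     0.006  0.     0.001  0.003 -0.002]
```

View pics/w3z.png

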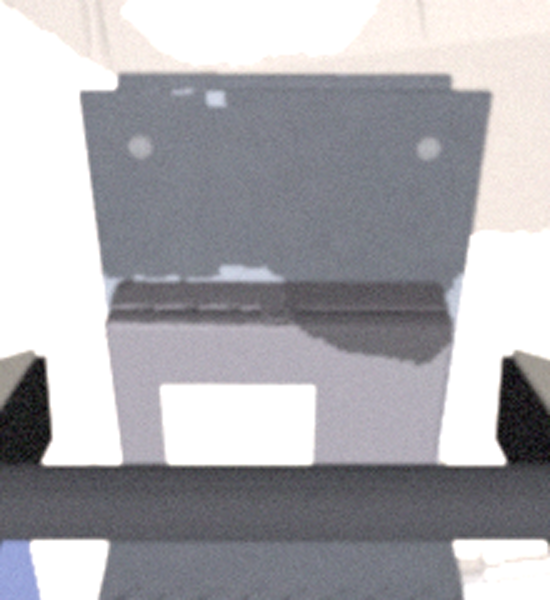

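Run:
```python
from h import *
cal=np.load('cal3.npy',allow_pickle=True).item()
im=cv2.imread('pics/w3.png'); im=cv2.convertScaleAbs(im[300:420,170:390],alpha=2.2,beta=10); cv2.imwrite('pics/w3y.png',cv2.resize(im,None,fx=2.5,fy=2.5,interpolation=cv2.INTER_CUBIC))
def ondeck(p,st,z=0):
    o,d=ray(cal,p); a=np.radians(st[2]); yh=np.array([np.cos(a),np.sin(a),0]); xh=np.cross(yh,[0,0,1])
    B=np.array([xh, yh*c18-np.array([0,0,s18]), yh*s18+np.array([0,0,c18])]); q=B@(o-[st[0],st[1],.022]); e=B@d
    return (q+e*(z-q[2])/e[2])
f=lambda u,v:(170+u/2.5,100+v/2.5)
for n,p,z in [('dkL',f(82,92),0),('dkR',f(491,92),0),('cbL',f(118,281),0),('cbR',f(441,283),0),('ctL',f(109,321),.03),('ctR',f(452,323),.03)]: print(n,ondeck(p,ST,z).round(4))
```

```text
dkL [ 0.066  -0.1757  0.    ]
dkR [-0.0708 -0.1775  0.    ]
cbL [ 0.0606 -0.0997  0.    ]
cbR [-0.0629 -0.1008  0.    ]
ctL [ 0.0585 -0.1028  0.03  ]
ctR [-0.0616 -0.104   0.03  ]
```

View pics/w3y.png

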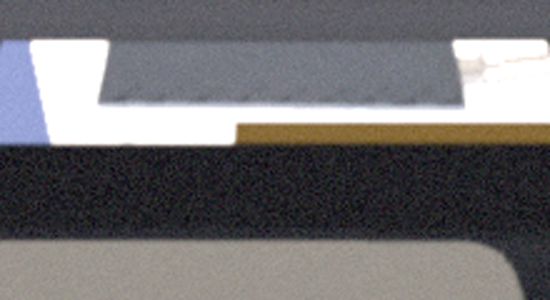

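Run:
```python
from h import *
cal=np.load('cal3.npy',allow_pickle=True).item()
f=lambda u,v:(170+u/2.5,100+v/2.5)
px=np.array([f(82,92),f(491,92),(210,340.8),(355.2,342.4)])
P=np.array([[.07,-.175,0],[-.07,-.175,0],[.07,0,.07],[-.07,0,.07]])
r=least_squares(lambda s:(proj(cal,d2w(P,s))-px).ravel(),ST); st=r.x; print(st.round(4),r.fun.round(1))
def case(p):
    x,y,a=p; a=np.radians(a); L=np.array([[.0625,-.05,.03],[-.0625,-.05,.03],[.0625,-.05,0],[-.0625,-.05,0]])
    return np.c_[x+L[:,0]*np.cos(a)-L[:,1]*np.sin(a),y+L[:,0]*np.sin(a)+L[:,1]*np.cos(a),L[:,2]]
q=np.array([f(109,321),f(452,323),f(118,281),f(441,283)])
r2=least_squares(lambda p:(proj(cal,d2w(case(p),st))-q).ravel(),[0,-.05,0]); print('case',r2.x.round(4),r2.fun.round(1))
```

```text
[  0.517   -0.4534 -97.1755] [-1.9 -0.6  1.6  0.4 -2.1  0.5  2.4  0.3]
case [ 0.0014 -0.0498  0.0826] [-2.6  1.5  2.2  1.6 -0.6 -1.2  1.  -1.2]
```

```bash
sed -i 's/^ST=.*/ST=(.515,-.4536,-97.3)/' h.py
python3 - <<'E'
from h import *
plan([.45,-.25,.2],78,n=10,op=1)
E
```

```text
t 7.1 p [ 0.5284 -0.3426  0.2017] st [ 0.0008 -0.1118  0.2017] ang -6.93 xax [-0.001  0.053 -0.999] q [-0.72  0.57  1.22  0.04  1.39 -0.6 ] F [-0.92  0.04  0.51] op 0.0921
D [-0.0784  0.0926 -0.0017] da 84.9
[0.0007,-0.0089,-0.0082,-8.49,1],[0.0007,-0.0076,-0.0094,-8.49,1],[0.0007,-0.0061,-0.0105,-8.49,1],[0.0007,-0.0045,-0.0112,-8.49,1],[0.0007,-0.0028,-0.0118,-8.49,1],[0.0007,-0.0010,-0.0121,-8.49,1],[0.0007,0.0008,-0.0121,-8.49,1],[0.0007,0.0026,-0.0118,-8.49,1],[0.0007,0.0043,-0.0113,-8.49,1],[0.0007,0.0059,-0.0106,-8.49,1],
```

Call:
play_rows(moves=[[[0.0007,-0.009,-0.008,-8.5,1],[0.0007,-0.0075,-0.0095,-8.5,1],[0.0007,-0.006,-0.0105,-8.5,1],[0.0007,-0.0045,-0.011,-8.5,1],[0.0007,-0.003,-0.012,-8.5,1],[0.0007,-0.001,-0.012,-8.5,1],[0.0007,0.001,-0.012,-8.5,1],[0.0007,0.0025,-0.012,-8.5,1],[0.0007,0.0045,-0.011,-8.5,1],[0.0007,0.006,-0.0105,-8.5,1]]])

```text
time: 8.1
tool_pos: [0.4433, -0.2439, 0.1893]
tool_rot: [1.986, 1.506, 1.799]
contact_force: [-0.1, 0.5, -0.3]
opening: 0.0918
```

Run:
```python
from h import *
plan([.49,-.13,.17],90,n=7,op=1)
```

```text
t 8.1 p [ 0.4433 -0.2439  0.1893] st [ 0.0978 -0.1989  0.1893] ang 79.22 xax [-0.015  0.063 -0.998] q [-0.68  0.37  1.6   0.04  1.23 -2.08] F [-0.14  0.46 -0.33] op 0.0918
D [ 0.0467  0.1139 -0.0193] da 10.8
[0.0037,0.0170,0.0036,-1.54,1],[0.0037,0.0169,0.0041,-1.54,1],[0.0037,0.0168,0.0045,-1.54,1],[0.0037,0.0167,0.0050,-1.54,1],[0.0037,0.0166,0.0054,-1.54,1],[0.0037,0.0164,0.0059,-1.54,1],[0.0037,0.0162,0.0063,-1.54,1],
```

Call:
play_rows(moves=[[[0.003,0.017,0.0035,-1.5,1],[0.003,0.017,0.004,-1.5,1],[0.003,0.017,0.0045,-1.5,1],[0.003,0.017,0.005,-1.5,1],[0.003,0.0165,0.0055,-1.5,1],[0.003,0.0165,0.006,-1.5,1],[0.003,0.011,0.006,-1.5,1],[0,0,0,0,1],[0,0,0,0,1],[0,0,0,0,1]]])

```text
time: 9.1
tool_pos: [0.4858, -0.1276, 0.1671]
tool_rot: [1.932, 1.496, 1.94]
contact_force: [0.5, -0.6, -0.3]
opening: 0.092
```

Run:
```python
from h import *
im,cal=snap('wrist','w4'); np.save('cal4.npy',cal)
plan([.49,-.13,.17],90,n=7,op=1); print(robot.observe()['qvel'].round(3))
for p in [(.484,-.13,.028),(.484,-.13,0)]: print(proj(cal,p))
```

```text
t 9.15 p [ 0.4858 -0.1277  0.1672] st [ 0.0703 -0.3195  0.1672] ang 90.36 xax [-0.027  0.069 -0.997] q [-0.44  0.38  1.64  0.06  1.17 -2.04] F [ 0.4  -0.71  0.34] op 0.0918
D [ 0.0042 -0.0023  0.0028] da -0.4
[-0.0004,-0.0003,0.0006,0.05,1],[-0.0004,-0.0003,0.0006,0.05,1],[-0.0004,-0.0003,0.0006,0.05,1],[-0.0004,-0.0003,0.0006,0.05,1],[-0.0004,-0.0003,0.0006,0.05,1],[-0.0004,-0.0003,0.0006,0.05,1],[-0.0004,-0.0003,0.0006,0.05,1],
[-0.005 -0.002 -0.003  0.002  0.    -0.   ]
[[265.97379132 192.82652341]]
[[265.05819599 186.14893859]]
```

View pics/w4.png

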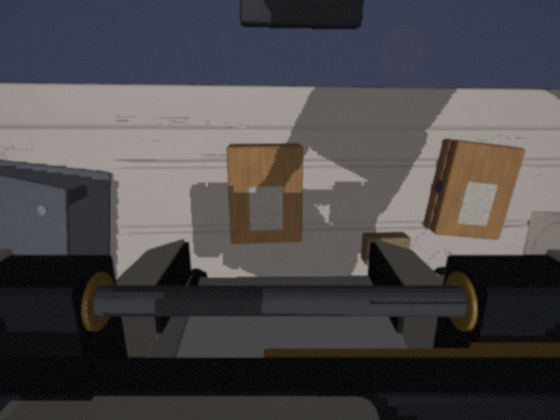

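Run:
```python
from h import *
cal=np.load('cal4.npy',allow_pickle=True).item()
im=cv2.imread('pics/w4.png'); hsv=cv2.cvtColor(im,cv2.COLOR_BGR2HSV)
z=cv2.convertScaleAbs(im[130:260,210:535],alpha=1.5); cv2.imwrite('pics/w4z.png',cv2.resize(z,(800,320),interpolation=cv2.INTER_CUBIC))
L=np.array([[.046,.034],[.046,-.034],[-.046,-.034],[-.046,.034]])
for n,q in [('right',[(227,145),(302,145),(302,242),(230,243)]),('left',[(446,140),(522,148),(500,239),(434,232)])]:
    w=np.array([onz(cal,p,.028) for p in q]); print(n,w[:,:2].round(4).tolist(),w.mean(0).round(4),[np.linalg.norm(w[i]-w[i-1]).round(4) for i in range(4)])
```

```text
right [[0.4409, -0.1638], [0.4408, -0.098], [0.5327, -0.0957], [0.5323, -0.164]] [ 0.4867 -0.1304  0.028 ] [np.float64(0.0914), np.float64(0.0658), np.float64(0.0919), np.float64(0.0683)]
left [[0.4362, 0.0335], [0.4434, 0.1077], [0.5336, 0.1033], [0.5249, 0.0339]] [0.4846 0.0696 0.028 ] [np.float64(0.0887), np.float64(0.0746), np.float64(0.0903), np.float64(0.0699)]
```

View pics/w4z.png

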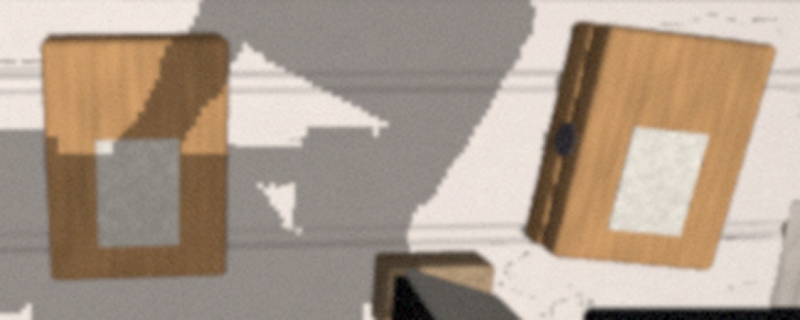

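Run:
```python
from h import *
plan([.487,-.1297,.010],90.6,n=9,op=1,prof=[1,1,1,1,1,1,1,.7,.3])
```

```text
t 9.15 p [ 0.4858 -0.1277  0.1672] st [ 0.0703 -0.3195  0.1672] ang 90.36 xax [-0.027  0.069 -0.997] q [-0.44  0.38  1.64  0.06  1.17 -2.04] F [ 0.4  -0.71  0.34] op 0.0918
D [ 0.0012 -0.002  -0.1572] da 0.2
[0.0196,-0.0016,0.0007,-0.03,1],[0.0196,-0.0016,0.0007,-0.03,1],[0.0196,-0.0016,0.0007,-0.03,1],[0.0196,-0.0016,0.0007,-0.03,1],[0.0196,-0.0016,0.0007,-0.03,1],[0.0196,-0.0016,0.0007,-0.03,1],[0.0196,-0.0016,0.0007,-0.03,1],[0.0137,-0.0011,0.0005,-0.02,1],[0.0059,-0.0005,0.0002,-0.01,1],
```

Call:
play_rows(moves=[[[0.0195,-0.0016,0.0007,0,1],[0.0195,-0.0016,0.0007,0,1],[0.0195,-0.0016,0.0007,0,1],[0.0195,-0.0016,0.0007,0,1],[0.0195,-0.0016,0.0007,0,1],[0.0195,-0.0016,0.0007,0,1],[0.018,-0.0016,0.0007,0,1],[0.012,-0.001,0.0005,0,1],[0.002,0,0,0,1],[0,0,0,0,1]]])

```text
time: 10.15
tool_pos: [0.4886, -0.1376, 0.0147]
tool_rot: [1.866, 1.503, 1.862]
contact_force: [-0.4, 0.0, -0.3]
opening: 0.092
```

Run:
```python
from h import *
plan([.487,-.1297,.010],90.6,n=1,op=1)
```

```text
t 10.15 p [ 0.4886 -0.1376  0.0147] st [ 0.0663 -0.31    0.0147] ang 89.75 xax [-0.019  0.065 -0.998] q [-0.46  0.6   1.78  0.07  0.8  -2.07] F [-0.38  0.03 -0.26] op 0.092
D [-0.0016  0.0079 -0.0047] da 0.9
[0.0052,0.0076,-0.0015,-0.85,1],
```

Call:
play_rows(grip_force=40, moves=[[[0.003,0.0055,-0.001,-0.6,1],[0.001,0.002,-0.0005,0,1],[0,0,0,0,0],[0,0,0,0,-0.3],[0,0,0,0,-0.3],[0,0,0,0,-0.3],[0,0,0,0,-0.3],[-0.01,0,0,0,-0.3],[-0.01,0,0,0,-0.3],[0,0,0,0,-0.3]]])

```text
time: 11.15
tool_pos: [0.4871, -0.1305, 0.0335]
tool_rot: [1.855, 1.503, 1.863]
contact_force: [0.8, 0.4, -7.5]
opening: 0.0678
```

Run:
```python
from h import *
plan([.487,-.1297,.010],90.6,n=1,op=1)
```

```text
t 11.15 p [ 0.4871 -0.1305  0.0335] st [ 0.0687 -0.3169  0.0335] ang 90.43 xax [-0.019  0.065 -0.998] q [-0.45  0.57  1.78  0.07  0.84 -2.07] F [ 0.77  0.43 -7.54] op 0.0678
D [-0.0001  0.0008 -0.0235] da 0.2
[0.0235,-0.0007,0.0004,-0.17,1],
```

Run:
```python
from h import *
print(sw(0,-.0473,.092).round(4))
plan([.487,-.20,.16],88,n=4,op=-.3)
plan([.52,-.4067,.13],82.7,n=6,op=-.3)
```

```text
[ 0.521  -0.4067  0.092 ]
t 11.15 p [ 0.4871 -0.1305  0.0335] st [ 0.0687 -0.3169  0.0335] ang 90.43 xax [-0.019  0.065 -0.998] q [-0.45  0.57  1.78  0.07  0.84 -2.07] F [ 0.77  0.43 -7.54] op 0.0678
D [-1.000e-04 -6.950e-02  1.265e-01] da -2.4
[-0.0327,-0.0153,-0.0008,0.61,-0.3],[-0.0327,-0.0153,-0.0006,0.61,-0.3],[-0.0327,-0.0153,-0.0004,0.61,-0.3],[-0.0327,-0.0153,-0.0003,0.61,-0.3],
t 11.15 p [ 0.4871 -0.1305  0.0335] st [ 0.0687 -0.3169  0.0335] ang 90.43 xax [-0.019  0.065 -0.998] q [-0.45  0.57  1.78  0.07  0.84 -2.07] F [ 0.77  0.43 -7.54] op 0.0678
D [ 0.0329 -0.2762  0.0965] da -7.7
[-0.0191,-0.0449,0.0048,1.29,-0.3],[-0.0191,-0.0448,0.0058,1.29,-0.3],[-0.0191,-0.0447,0.0068,1.29,-0.3],[-0.0191,-0.0445,0.0078,1.29,-0.3],[-0.0191,-0.0443,0.0088,1.29,-0.3],[-0.0191,-0.0441,0.0098,1.29,-0.3],
```

Call:
play_rows(moves=[[[-0.032,-0.008,0,0,-0.3],[-0.032,-0.015,0,0.5,-0.3],[-0.032,-0.022,0,0.8,-0.3],[-0.015,-0.028,0,0.8,-0.3],[0,-0.033,0.002,1,-0.3],[0,-0.035,0.004,1,-0.3],[0,-0.035,0.007,1,-0.3],[0,-0.033,0.008,1,-0.3],[0,-0.03,0.008,1,-0.3],[0,-0.02,0.005,0.6,-0.3]]])

```text
time: 12.15
tool_pos: [0.5056, -0.4028, 0.1268]
tool_rot: [2.094, 1.494, 1.967]
contact_force: [0.4, 0.1, -7.8]
opening: 0.0678
```

Run:
```python
from h import *
plan(sw(0,-.0473,.13),82.7,n=4,op=-.3)
im,cal=snap('wrist','w5'); np.save('cal5.npy',cal)
```

```text
t 12.15 p [ 0.5056 -0.4028  0.1268] st [ 0.0157 -0.0492  0.1268] ang 82.61 xax [-0.03   0.071 -0.997] q [-0.8   0.69  1.22  0.03  1.3  -2.26] F [ 0.4   0.15 -7.78] op 0.0678
D [ 0.0154 -0.0039  0.0032] da 0.1
[-0.0010,-0.0004,0.0039,-0.02,-0.3],[-0.0010,-0.0004,0.0039,-0.02,-0.3],[-0.0010,-0.0004,0.0039,-0.02,-0.3],[-0.0010,-0.0004,0.0039,-0.02,-0.3],
```

View pics/w5.png

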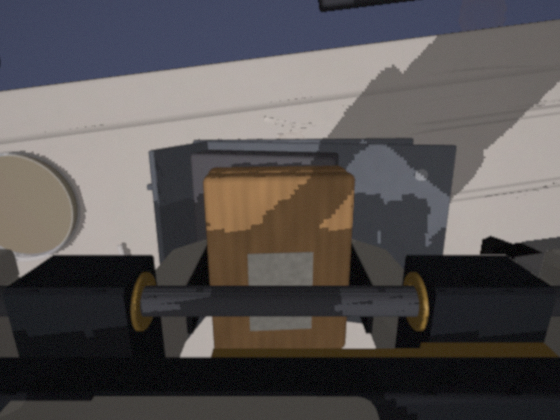

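```bash
cat >> h.py <<'E'
def w2d(p):
    q=w2s(p); q=np.atleast_2d(q); return np.c_[q[:,0], q[:,1]*c18-(q[:,2]-.022)*s18, q[:,1]*s18+(q[:,2]-.022)*c18]
def target(level,d,clear,ang=82.7,hb=.012,x=0):
    s=robot.observe(); M=R.from_euler('xyz',s['tool_rot']).as_matrix()
    a0=np.degrees(np.arctan2(M[1,1],M[0,1])); M=R.from_euler('z',0).as_matrix()@M@R.from_euler('x',-(ang-a0),degrees=True).as_matrix()
    off=M@np.array([hb,.034,0])
    T=d2w([[x,-(.068+d),level]],ST)[0]+[0,0,clear]-off
    C=M@np.array([hb,0,0]); Cx=w2s(T+C)[0]; T=T-(Cx-x)*XH
    for n,q in [('upL',[hb,.034,.046]),('upR',[hb,.034,-.046]),('loL',[hb,-.034,.046]),('lofinger(78)',[0,-.058,0]),('lofinger(92)',[0,-.065,0]),('upfinger',[0,.058,0])]:
        print(n,w2d(T+M@np.array(q)).round(4)[0], 'z',(T+M@np.array(q))[2].round(4))
    print('TCP',T.round(4),w2s(T).round(4)); return T
E
python3 - <<'E'
from h import *
T=target(.03,.028,.003)
plan(T,82.7,n=7,op=-.3)
print(w2d(d2w([[.01,-.05,.03]],ST)))
E
```

```text
upL [-0.046  -0.0965  0.0312] z 0.0815
upR [ 0.046  -0.0974  0.0345] z 0.0849
loL [-0.046  -0.0306  0.048 ] z 0.0771
lofinger(78) [-0.0005 -0.0108  0.0672] z 0.0893
lofinger(92) [-0.0005 -0.004   0.069 ] z 0.0888
upfinger [-0.0005 -0.1231  0.0385] z 0.0967
TCP [ 0.5215 -0.4067  0.093 ] [-0.0005 -0.0473  0.093 ]
t 12.2 p [ 0.5053 -0.406   0.1261] st [ 0.0156 -0.046   0.1261] ang 82.49 xax [-0.029  0.068 -0.997] q [-0.81  0.69  1.22  0.03  1.3  -2.26] F [ 1.46 -5.51 -8.37] op 0.068
D [ 0.0161 -0.0007 -0.0332] da 0.2
[0.0046,-0.0001,0.0025,-0.03,-0.3],[0.0046,-0.0001,0.0025,-0.03,-0.3],[0.0046,-0.0001,0.0025,-0.03,-0.3],[0.0046,-0.0001,0.0025,-0.03,-0.3],[0.0046,-0.0001,0.0025,-0.03,-0.3],[0.0046,-0.0001,0.0025,-0.03,-0.3],[0.0046,-0.0001,0.0025,-0.03,-0.3],Traceback (most recent call last):
  File "<stdin>", line 4, in <module>
  File "h.py", line 42, in w2d
    q=w2s(p); q=np.atleast_2d(q); return np.c_[q[:,0], q[:,1]*c18-(q[:,2]-.022)*s18, q[:,1]*s18+(q[:,2]-.022)*c18]
  File "h.py", line 32, in w2s
    def w2s(p): d=np.array(p)-[ST[0],ST[1],0]; return np.array([d@XH,d@YH,d[2]])
                                                                          ~^^^
IndexError: index 2 is out of bounds for axis 0 with size 1
```

Call:
play_rows(moves=[[[0.001,0,0.006,0,-0.3],[0.002,0,0.005,0,-0.3],[0.004,0,0.003,0,-0.3],[0.005,0,0.002,0,-0.3],[0.005,0,0.001,0,-0.3],[0.005,0,0,0,-0.3],[0.003,0,0,0,-0.3],[0,0,0,0,-0.3],[0,0,0,0,-0.3],[0,0,0,0,-0.3]]])

```text
time: 13.2
tool_pos: [0.5219, -0.4023, 0.0957]
tool_rot: [2.126, 1.489, 1.998]
contact_force: [-0.4, 0.8, -7.8]
opening: 0.0677
```

Run:
```python
from h import *
T=target(.03,.028,.003)
plan(T,82.7,n=3,op=-.3)
```

```text
upL [-0.046  -0.0964  0.0309] z 0.0812
upR [ 0.046  -0.0974  0.0348] z 0.0852
loL [-0.046  -0.0305  0.0474] z 0.0765
lofinger(78) [-0.0005 -0.0106  0.0668] z 0.0888
lofinger(92) [-0.0005 -0.0038  0.0685] z 0.0883
upfinger [-0.0005 -0.1231  0.0387] z 0.0968
TCP [ 0.5215 -0.4068  0.0928] [-0.0005 -0.0473  0.0928]
t 13.2 p [ 0.5219 -0.4023  0.0957] st [-0.0003 -0.0517  0.0957] ang 82.6 xax [-0.034  0.074 -0.997] q [-0.79  0.74  1.21  0.03  1.27 -2.24] F [-0.42  0.78 -7.82] op 0.0677
D [-0.0004 -0.0044 -0.0029] da 0.1
[0.0009,-0.0015,0.0001,-0.03,-0.3],[0.0009,-0.0015,0.0001,-0.03,-0.3],[0.0009,-0.0015,0.0001,-0.03,-0.3],
```

Call:
play_rows(moves=[[[0.001,-0.0015,0,0,-0.3],[0.001,-0.0015,0,0,-0.3],[0.001,-0.0015,0,0,-0.3],[0.0015,0,0,0,-0.3],[0.001,0,0,0,-0.3],[0,0,0,0,0.55],[0,0,0,0,0.58],[0,0,0,0,0.62],[0,0,0,0,0.66],[0,0,0,0,0.7]]])

```text
time: 14.2
tool_pos: [0.5229, -0.4101, 0.0954]
tool_rot: [2.077, 1.5, 1.949]
contact_force: [0.0, -0.2, 0.4]
opening: 0.0773
```

Run:
```python
from h import *
plan(sw(0,-.05,.15),82.7,n=4,op=.75)
im,cal=snap('wrist','w6'); np.save('cal6.npy',cal)
im,cal=snap('scene','s6')
```

```text
t 14.2 p [ 0.5229 -0.4101  0.0954] st [-0.0023 -0.0441  0.0954] ang 82.58 xax [-0.026  0.066 -0.998] q [-0.79  0.75  1.2   0.03  1.26 -2.25] F [ 0.02 -0.18  0.41] op 0.0773
D [-0.0015  0.0061  0.0546] da 0.1
[-0.0135,0.0023,-0.0010,-0.03,0.75],[-0.0135,0.0023,-0.0010,-0.03,0.75],[-0.0135,0.0023,-0.0010,-0.03,0.75],[-0.0135,0.0023,-0.0010,-0.03,0.75],
```

View pics/w6.png

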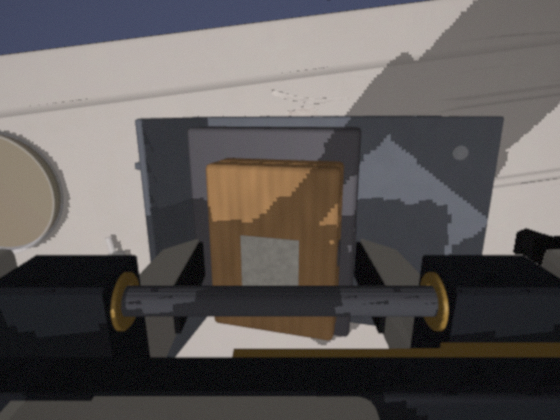

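View pics/s6.png

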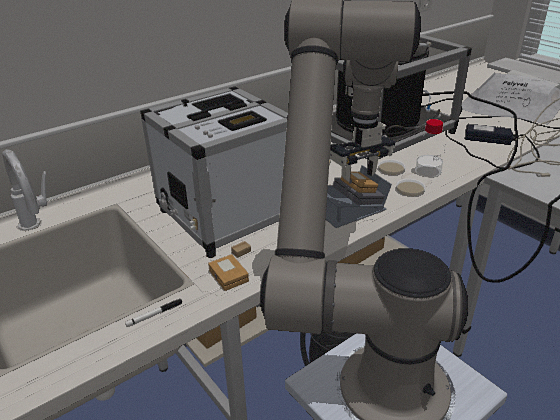

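Run:
```python
from h import *
s=robot.observe(); s=dict(s); s['tool_pos']=s['tool_pos']+np.array([0,0,.055])
plan(sw(0,-.105,.15),82.6-60,n=7,op=0,s=s)
```

```text
t 14.3 p [ 0.5229 -0.4101  0.1503] st [-0.0023 -0.0442  0.1503] ang 82.58 xax [-0.026  0.066 -0.998] q [-0.79  0.75  1.2   0.03  1.26 -2.25] F [ 0.41  0.04 -0.48] op 0.0781
D [ 0.0055  0.0606 -0.0003] da -60.0
[0.0006,0.0087,-0.0003,8.57,0],[0.0006,0.0085,-0.0016,8.57,0],[0.0006,0.0082,-0.0029,8.57,0],[0.0006,0.0077,-0.0040,8.57,0],[0.0006,0.0070,-0.0051,8.57,0],[0.0006,0.0061,-0.0061,8.57,0],[0.0006,0.0052,-0.0070,8.57,0],
```

Call:
play_rows(moves=[[[-0.018,0.001,0,0,0.75],[-0.02,0.001,0,0,0.9],[-0.02,0.001,0,0,0.9],[0,0.009,0,8.5,0.6],[0,0.0085,-0.0015,8.5,0.3],[0,0.008,-0.003,8.5,0],[0,0.0075,-0.004,8.5,-0.3],[0,0.007,-0.005,8.5,-0.3],[0,0.006,-0.006,8.5,-0.3],[0,0.005,-0.007,8.5,-0.3]]])

```text
time: 15.3
tool_pos: [0.5314, -0.3481, 0.1599]
tool_rot: [3.117, 1.499, 1.935]
contact_force: [0.4, -0.4, -0.2]
opening: 0.036
```

Run:
```python
from h import *
plan(sw(0,-.105,.14),-7.3,n=4,op=-.3)
```

```text
t 15.3 p [ 0.5314 -0.3481  0.1599] st [-0.0029 -0.1067  0.1599] ang 22.25 xax [-0.026  0.067 -0.997] q [-0.72  0.63  1.23  0.03  1.34 -1.11] F [ 0.44 -0.4  -0.2 ] op 0.036
D [-0.0031 -0.0013 -0.0199] da -29.5
[0.0050,-0.0008,0.0004,7.39,-0.3],[0.0050,-0.0008,0.0005,7.39,-0.3],[0.0050,-0.0007,0.0006,7.39,-0.3],[0.0050,-0.0006,0.0007,7.39,-0.3],
```

Call:
play_rows(moves=[[[0,-0.001,0,7.4,-0.3],[0,-0.001,0,7.4,-0.3],[0,-0.001,0,7.4,-0.3],[0,-0.001,0,7.3,-0.3],[0,0,0,0,-0.3],[0,0,0,0,-0.3],[0.008,0,0.0005,0,-0.3],[0.005,0,0,0,-0.3],[0,0,0,0,-0.3],[0,0,0,0,-0.3]]])

```text
time: 16.3
tool_pos: [0.5278, -0.3454, 0.1461]
tool_rot: [-2.645, 1.497, 1.93]
contact_force: [-0.6, 0.6, -0.4]
opening: 0.032
```

Run:
```python
from h import *
plan(sw(0,-.104,.098),-7.3,n=4,op=-.3)
im,cal=snap('wrist','w7'); np.save('cal7.npy',cal); print(robot.observe()['qvel'].round(3))
im=cv2.imread('pics/w7.png'); im=cv2.convertScaleAbs(im,alpha=2,beta=10); cv2.imwrite('pics/w7z.png',im)
```

```text
t 16.3 p [ 0.5278 -0.3454  0.1461] st [ 0.001  -0.109   0.1461] ang -7.84 xax [-0.026  0.069 -0.997] q [-0.72  0.64  1.26  0.04  1.31 -0.59] F [-0.56  0.6  -0.39] op 0.032
D [ 0.0004 -0.0051 -0.0481] da 0.5
[0.0119,0.0007,0.0020,-0.14,-0.3],[0.0119,0.0007,0.0020,-0.14,-0.3],[0.0119,0.0007,0.0020,-0.14,-0.3],[0.0119,0.0007,0.0020,-0.14,-0.3],
[-0.001 -0.004 -0.005 -0.001  0.003  0.007]
```

View pics/w7z.png

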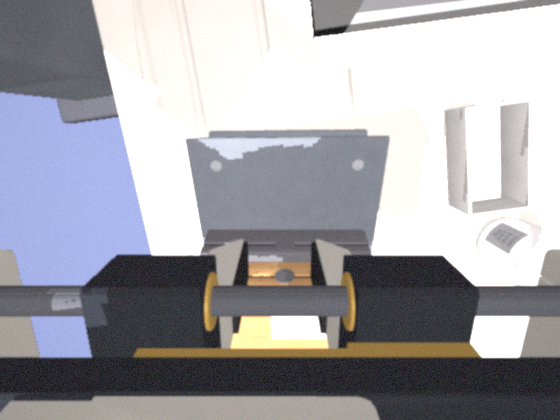

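Call:
play_rows(moves=[[[0.012,0.001,0.001,0,-0.3],[0.013,0,0.001,0,-0.3],[0.013,0,0.001,0,-0.3],[0.008,0,0.001,0,-0.3],[0.002,0,0.001,0,-0.3],[0,0,0.002,0,-0.3],[0.002,0,0.005,0,-0.3],[0.002,0,0.005,0,-0.3],[0.002,0,0.005,0,-0.3],[0.002,0,0.005,0,-0.3]]])

```text
time: 17.35
tool_pos: [0.5238, -0.3698, 0.0839]
tool_rot: [-2.658, 1.497, 1.917]
contact_force: [0.4, 2.9, 4.5]
opening: 0.0323
```

Run:
```python
from h import *
plan(sw(0,-.0614,.083),-7.3,n=6,op=-.3)
```

```text
t 17.35 p [ 0.5238 -0.3698  0.0839] st [ 0.002  -0.0842  0.0839] ang -7.79 xax [-0.025  0.069 -0.997] q [-0.75  0.72  1.29  0.04  1.2  -0.63] F [0.39 2.86 4.5 ] op 0.0323
D [-0.001  -0.0229 -0.0009] da 0.5
[-0.0001,0.0004,0.0038,-0.08,-0.3],[-0.0001,0.0004,0.0038,-0.08,-0.3],[-0.0001,0.0004,0.0038,-0.08,-0.3],[-0.0001,0.0003,0.0038,-0.08,-0.3],[-0.0001,0.0003,0.0038,-0.08,-0.3],[-0.0001,0.0003,0.0038,-0.08,-0.3],
```

Call:
play_rows(moves=[[[-0.004,0,0,0,-0.3],[0,0,0.004,-0.5,-0.3],[0.001,0,0.005,0,-0.3],[0.001,0,0.005,0,-0.3],[0.001,0,0.005,0,-0.3],[0.001,0,0.004,0,-0.3],[0.0005,0,0.003,0,-0.3],[0.0005,0,0.002,0,-0.3],[0.0005,0,0.002,0,-0.3],[0.0005,0,0.002,0,-0.3]]])

```text
time: 18.35
tool_pos: [0.5203, -0.3906, 0.0829]
tool_rot: [-2.734, 1.473, 1.854]
contact_force: [-0.7, 8.6, 7.3]
opening: 0.0321
```

Run:
```python
from h import *
plan(sw(0,-.0614,.083),-7.3,n=6,op=-.3)
```

```text
t 18.35 p [ 0.5203 -0.3906  0.0829] st [ 0.0028 -0.0631  0.0829] ang -7.03 xax [-0.027  0.094 -0.995] q [-0.79  0.74  1.24  0.05  1.24 -0.68] F [-0.68  8.64  7.29] op 0.0321
D [ 0.0025 -0.0021  0.0001] da -0.3
[-0.0001,0.0005,0.0003,0.04,-0.3],[-0.0001,0.0005,0.0003,0.04,-0.3],[-0.0001,0.0005,0.0003,0.04,-0.3],[-0.0001,0.0005,0.0003,0.04,-0.3],[-0.0001,0.0005,0.0003,0.04,-0.3],[-0.0001,0.0005,0.0003,0.04,-0.3],
```

Call:
play_rows(moves=[[[0.001,0,0.004,0,-0.3],[0.001,0,0.004,0,-0.3],[0,0,0,0,-0.3],[-0.001,0,-0.01,0,-0.3],[-0.005,0,-0.015,0,-0.3],[-0.03,0,-0.005,0,0.5],[-0.035,0,-0.004,0,1],[-0.035,0,-0.004,0,1],[-0.02,0,0,0,1],[-0.002,0,0,0,1]]])

```text
time: 19.35
tool_pos: [0.5291, -0.3623, 0.2198]
tool_rot: [-2.752, 1.46, 1.839]
contact_force: [0.1, -0.2, 0.4]
opening: 0.0672
```

Run:
```python
from h import *
im,cal=snap('top','t8')
im,cal=snap('wrist','w8'); np.save('cal8.npy',cal); print(robot.observe()['qvel'].round(3))
plan(sw(0,-.1,.2),-7.3,n=6,op=-.3)
im=cv2.imread('pics/w8.png'); im=cv2.convertScaleAbs(im,alpha=1.8,beta=10); cv2.imwrite('pics/w8z.png',im)
im=cv2.imread('pics/t8.png')[170:260,180:420]; cv2.imwrite('pics/t8z.png',cv2.resize(im,(800,300),interpolation=cv2.INTER_CUBIC))
```

```text
[-0.006  0.031  0.037  0.003 -0.009 -0.004]
t 19.45 p [ 0.5283 -0.3616  0.2171] st [-0.0015 -0.0929  0.2171] ang -6.81 xax [-0.032  0.11  -0.993] q [-0.75  0.62  1.09  0.06  1.52 -0.63] F [ 0.43 -0.43 -0.07] op 0.0757
D [-0.0006  0.0072 -0.0171] da -0.5
[0.0030,-0.0001,-0.0009,0.08,-0.3],[0.0030,-0.0001,-0.0009,0.08,-0.3],[0.0030,-0.0001,-0.0009,0.08,-0.3],[0.0030,-0.0001,-0.0009,0.08,-0.3],[0.0030,-0.0001,-0.0009,0.08,-0.3],[0.0030,-0.0001,-0.0009,0.08,-0.3],
```

View pics/w8z.png

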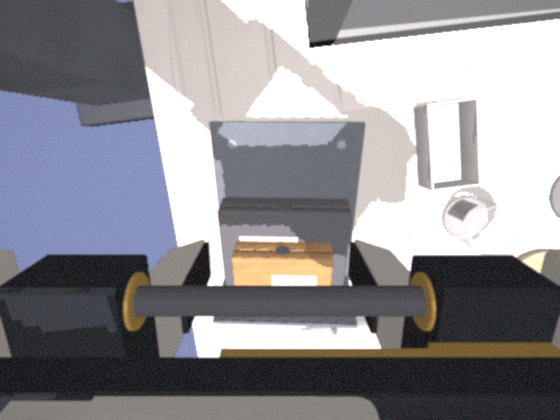

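View pics/t8z.png

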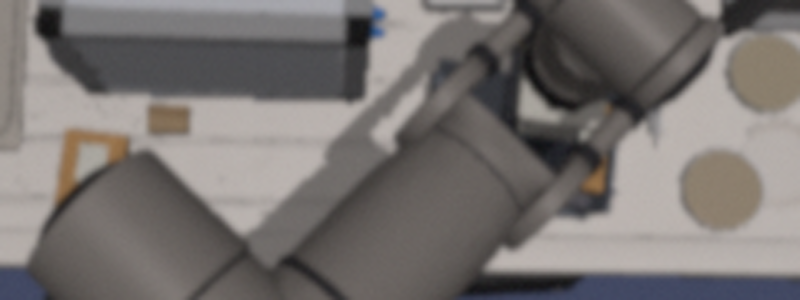

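Run:
```python
import cv2
im=cv2.imread('pics/w8.png')[110:340,190:385]; im=cv2.convertScaleAbs(im,alpha=2,beta=10); cv2.imwrite('pics/w8y.png',cv2.resize(im,None,fx=2.6,fy=2.6,interpolation=cv2.INTER_CUBIC))
```

```text
(no output)
```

View pics/w8y.png

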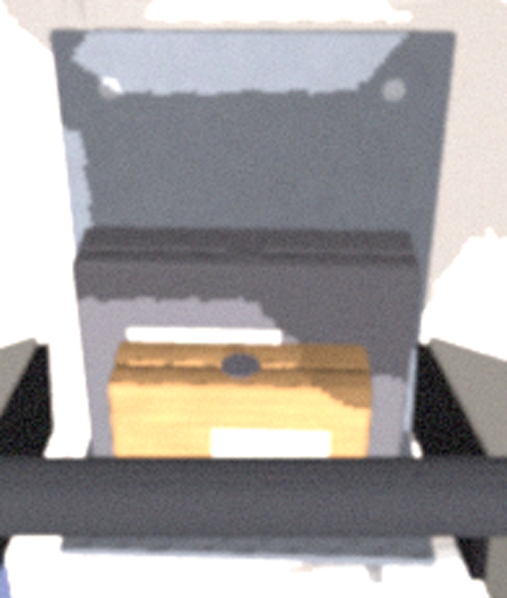

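```bash
cat >> h.py <<'E'
def boxfit(cal,st,W,D,H,z0,q,g):
    def pts(p):
        x,y,a=p; a=np.radians(a); L=np.array([[W/2,-D/2,H],[-W/2,-D/2,H],[W/2,-D/2,0],[-W/2,-D/2,0]])
        return np.c_[x+L[:,0]*np.cos(a)-L[:,1]*np.sin(a),y+L[:,0]*np.sin(a)+L[:,1]*np.cos(a),z0+L[:,2]]
    r=least_squares(lambda p:(proj(cal,d2w(pts(p),st))-q).ravel(),g); return r.x.round(4),r.fun.round(1)
def stfit(cal,px):
    P=np.array([[.07,-.175,0],[-.07,-.175,0],[.07,0,.07],[-.07,0,.07]])
    r=least_squares(lambda s:(proj(cal,d2w(P,s))-px).ravel(),ST); return r.x,r.fun.round(1)
E
python3 - <<'E'
from h import *
cal=np.load('cal8.npy',allow_pickle=True).item()
f=lambda u,v:(190+u/2.6,110+v/2.6)
st,e=stfit(cal,np.array([f(52,31),f(455,33),f(63,550),f(432,556)])); print(st.round(4),e)
print('case',boxfit(cal,st,.125,.1,.03,0,np.array([f(76,262),f(417,262),f(82,231),f(411,231)]),[0,-.05,0]))
print('carton',boxfit(cal,st,.092,.068,.028,.03,np.array([f(110,382),f(372,383),f(117,345),f(366,347)]),[0,-.034,0]))
E
```

```text
[  0.5171  -0.4532 -96.9799] [-1.4 -0.   1.  -0.5 -2.  -0.3  2.3  1.3]
case (array([ 0.0011, -0.0493,  0.8412]), array([-2.8,  1.7,  2. ,  1.8,  1. , -1.5, -0.2, -1.7]))
carton (array([ 0.0021, -0.0334,  0.8901]), array([-1.5,  2. ,  0.7,  2.3,  0.6, -1.9,  0.1, -2.3]))
```

```bash
sed -i 's/^ST=.*/ST=(.5167,-.4532,-97.1)/' h.py
python3 - <<'E'
from h import *
cal=np.load('cal4.npy',allow_pickle=True).item()
w=np.array([onz(cal,p,.028) for p in [(455.8,140.2),(524.8,148.3),(498.4,238.9),(434.7,231.6)]]); print(w[:,:2].round(4).tolist(),w.mean(0).round(4),[np.linalg.norm(w[i]-w[i-1]).round(4) for i in range(4)])
d=(w[2]+w[3]-w[0]-w[1]); print(np.degrees(np.arctan2(d[1],d[0])))
d=(w[1]+w[2]-w[0]-w[3]); print(np.degrees(np.arctan2(d[1],d[0])))
plan([.45,-.25,.2],78,n=10,op=1)
E
```

```text
[[0.4364, 0.0427], [0.4437, 0.1105], [0.5335, 0.1016], [0.5245, 0.0346]] [0.4845 0.0724 0.028 ] [np.float64(0.0885), np.float64(0.0682), np.float64(0.0902), np.float64(0.0676)]
-5.5030580177301855
83.1144310219627
t 19.45 p [ 0.5283 -0.3616  0.2171] st [-2.000e-04 -9.230e-02  2.171e-01] ang -6.81 xax [-0.032  0.11  -0.993] q [-0.75  0.62  1.09  0.06  1.52 -0.63] F [ 0.43 -0.43 -0.07] op 0.0757
D [-0.0783  0.1116 -0.0171] da 84.8
[0.0032,-0.0090,-0.0099,-8.48,1],[0.0032,-0.0075,-0.0111,-8.48,1],[0.0032,-0.0057,-0.0121,-8.48,1],[0.0032,-0.0039,-0.0128,-8.48,1],[0.0032,-0.0020,-0.0132,-8.48,1],[0.0032,0.0000,-0.0134,-8.48,1],[0.0032,0.0020,-0.0132,-8.48,1],[0.0032,0.0039,-0.0128,-8.48,1],[0.0032,0.0057,-0.0121,-8.48,1],[0.0032,0.0075,-0.0111,-8.48,1],
```

Call:
play_rows(grip_force=30, moves=[[[0.001,-0.009,-0.01,-8.5,1],[0.001,-0.0075,-0.011,-8.5,1],[0.001,-0.006,-0.012,-8.5,1],[0.001,-0.004,-0.013,-8.5,1],[0.001,-0.002,-0.013,-8.5,1],[0.001,0,-0.0135,-8.5,1],[0.001,0.002,-0.013,-8.5,1],[0.001,0.004,-0.013,-8.5,1],[0.001,0.006,-0.012,-8.5,1],[0.001,0.0075,-0.011,-8.5,1]]])

```text
time: 20.45
tool_pos: [0.4389, -0.2426, 0.2023]
tool_rot: [2.177, 1.428, 1.99]
contact_force: [0.4, -1.0, -1.0]
opening: 0.0919
```

Run:
```python
from h import *
plan([.484,.07,.17],84,n=9,op=1)
```

```text
t 20.45 p [ 0.4389 -0.2426  0.2023] st [ 0.1032 -0.1994  0.2023] ang 78.97 xax [-0.058  0.13  -0.99 ] q [-0.7   0.39  1.53  0.06  1.35 -2.1 ] F [ 0.44 -1.   -1.01] op 0.0919
D [ 0.0451  0.3126 -0.0323] da 5.0
[0.0078,0.0344,-0.0011,-0.56,1],[0.0078,0.0344,-0.0008,-0.56,1],[0.0078,0.0344,-0.0004,-0.56,1],[0.0078,0.0344,-0.0001,-0.56,1],[0.0078,0.0344,0.0002,-0.56,1],[0.0078,0.0344,0.0006,-0.56,1],[0.0078,0.0344,0.0009,-0.56,1],[0.0078,0.0344,0.0013,-0.56,1],[0.0078,0.0344,0.0016,-0.56,1],
```

Call:
play_rows(moves=[[[0.008,0.03,0,-0.6,1],[0.008,0.034,0,-0.6,1],[0.008,0.034,0,-0.6,1],[0.008,0.034,0,-0.6,1],[0.008,0.034,0,-0.6,1],[0.008,0.034,0.001,-0.6,1],[0.008,0.034,0.001,-0.6,1],[0.008,0.034,0.001,-0.6,1],[0.008,0.03,0.001,-0.3,1],[0,0,0,0,1]]])

```text
time: 21.45
tool_pos: [0.4694, 0.0749, 0.1492]
tool_rot: [2.228, 1.407, 2.132]
contact_force: [-0.4, -1.0, -0.4]
opening: 0.0917
```

Run:
```python
from h import *
im,cal=snap('wrist','w9')
im,cal=snap('wrist','w9'); np.save('cal9.npy',cal); print(robot.observe()['qvel'].round(3))
plan([.4845,.0715,.1],84,n=5,op=1)
im=cv2.imread('pics/w9.png'); im=cv2.convertScaleAbs(im,alpha=1.6,beta=10); cv2.imwrite('pics/w9z.png',im)
```

```text
[-0.035 -0.012 -0.019 -0.005  0.007 -0.005]
t 21.55 p [0.4698 0.0723 0.1498] st [ 0.1115 -0.5157  0.1498] ang 84.01 xax [-0.086  0.137 -0.987] q [-0.1   0.38  1.72  0.14  1.15 -1.63] F [-0.09 -0.47  0.53] op 0.0912
D [ 0.0147 -0.0008 -0.0498] da -0.0
[0.0095,-0.0011,0.0039,0.00,1],[0.0095,-0.0011,0.0039,0.00,1],[0.0095,-0.0011,0.0039,0.00,1],[0.0095,-0.0011,0.0039,0.00,1],[0.0095,-0.0011,0.0039,0.00,1],
```

View pics/w9z.png

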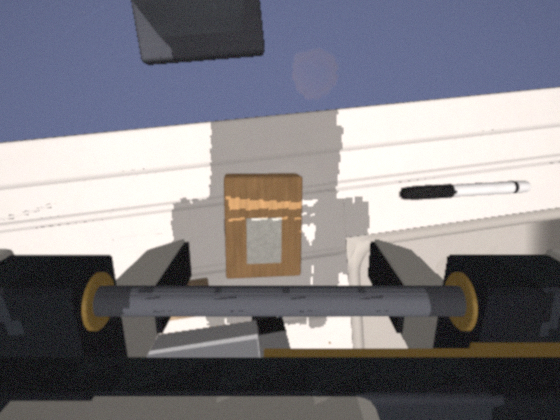

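Run:
```python
from h import *
cal=np.load('cal9.npy',allow_pickle=True).item()
w=np.array([onz(cal,p,.028) for p in [(225,175),(302,175),(301,276),(226,277)]]); print(w[:,:2].round(4).tolist(),w.mean(0).round(4),[np.linalg.norm(w[i]-w[i-1]).round(4) for i in range(4)])
d=(w[2]+w[3]-w[0]-w[1]); print(np.degrees(np.arctan2(d[1],d[0])))
s=robot.observe(); M=R.from_euler('xyz',s['tool_rot']).as_matrix(); print(M.round(3))
# TCP target so that grasp pt(axis at z=.014) is at centre
c=w.mean(0); z=.013; T=np.array([c[0],c[1],z])+ M[:,0]*0.0 ; T[:2]+=0
plan(T+[0,0,.04],84.2,n=5,op=1)
for y in(-.046,-.065,.046): print((T+M@[0,y,0]).round(4),(T+M@[0,y,.0095]).round(4))
```

```text
[[0.4355, 0.0467], [0.4431, 0.1118], [0.5353, 0.1026], [0.5256, 0.0355]] [0.4849 0.0741 0.028 ] [np.float64(0.0908), np.float64(0.0656), np.float64(0.0926), np.float64(0.0678)]
-6.352812251568384
[[-0.086  0.103  0.991]
 [ 0.137  0.986 -0.091]
 [-0.987  0.128 -0.099]]
t 21.55 p [0.4698 0.0723 0.1498] st [ 0.1115 -0.5157  0.1498] ang 84.01 xax [-0.086  0.137 -0.987] q [-0.1   0.38  1.72  0.14  1.15 -1.63] F [-0.09 -0.47  0.53] op 0.0912
D [ 0.0151  0.0018 -0.0968] da 0.2
[0.0189,-0.0018,0.0049,-0.04,1],[0.0189,-0.0018,0.0049,-0.04,1],[0.0189,-0.0018,0.0049,-0.04,1],[0.0189,-0.0018,0.0049,-0.04,1],[0.0189,-0.0018,0.0049,-0.04,1],
[0.4801 0.0288 0.0071] [0.4895 0.0279 0.0062]
[0.4781 0.01   0.0047] [0.4875 0.0092 0.0037]
[0.4896 0.1195 0.0189] [0.499  0.1186 0.0179]
```

Call:
play_rows(moves=[[[0.018,-0.0015,0.005,0,1],[0.018,-0.0015,0.005,0,1],[0.018,-0.0015,0.005,0,1],[0.018,-0.0015,0.005,0,1],[0.015,-0.001,0.004,0,1],[0,0,0,0,1],[0,0,0,0,1],[0,0,0,0,1],[0,0,0,0,1],[0,0,0,0,1]]])

```text
time: 22.55
tool_pos: [0.4849, 0.0651, 0.0574]
tool_rot: [2.24, 1.411, 2.131]
contact_force: [-0.4, -0.3, 0.3]
opening: 0.0921
```

Run:
```python
from h import *
plan([.4849,.0737,.012],84,n=4,op=1)
```

```text
t 22.55 p [0.4849 0.0651 0.0574] st [ 0.0956 -0.5104  0.0574] ang 83.36 xax [-0.084  0.135 -0.987] q [-0.11  0.53  1.77  0.16  0.94 -1.67] F [-0.41 -0.25  0.34] op 0.0921
D [-0.      0.0086 -0.0454] da 0.6
[0.0115,0.0007,0.0009,-0.16,1],[0.0115,0.0007,0.0009,-0.16,1],[0.0115,0.0007,0.0009,-0.16,1],[0.0115,0.0007,0.0009,-0.16,1],
```

Call:
play_rows(moves=[[[0.004,0.006,0,-0.6,1],[0.012,0.002,0.001,0,1],[0.012,0.002,0.001,0,1],[0.011,0.002,0.001,0,1],[0.003,0,0,0,1],[0,0,0,0,1],[0,0,0,0,1],[0,0,0,0,1],[0,0,0,0,1],[0,0,0,0,1]]])

```text
time: 23.55
tool_pos: [0.4859, 0.0843, 0.0139]
tool_rot: [2.225, 1.412, 2.128]
contact_force: [-0.1, 0.7, 1.0]
opening: 0.0917
```

Run:
```python
from h import *
plan([.4849,.0737,.012],84,n=1,op=1)
```

```text
t 23.55 p [0.4859 0.0843 0.0139] st [ 0.097  -0.5296  0.0139] ang 84.08 xax [-0.084  0.134 -0.987] q [-0.07  0.6   1.8   0.17  0.84 -1.66] F [-0.14  0.69  1.03] op 0.0917
D [-0.001  -0.0106 -0.0019] da -0.1
[0.0006,-0.0108,0.0002,0.08,1],
```

Call:
play_rows(moves=[[[0,-0.004,0,0,1],[0,-0.004,0,0,1],[0.001,-0.002,0,0,1],[0,0,0,0,1],[0,0,0,0,1],[0,0,0,0,1],[0,0,0,0,1],[0,0,0,0,1],[0,0,0,0,1],[0,0,0,0,1]]])

```text
time: 24.55
tool_pos: [0.4851, 0.0735, 0.0121]
tool_rot: [2.218, 1.413, 2.121]
contact_force: [0.2, 0.2, -0.3]
opening: 0.0919
```

Run:
```python
from h import *
plan([.4849,.0737,.012],84,n=1,op=1)
```

```text
t 24.55 p [0.4851 0.0735 0.0121] st [ 0.0964 -0.5187  0.0121] ang 84.07 xax [-0.082  0.134 -0.988] q [-0.09  0.6   1.81  0.17  0.83 -1.68] F [ 0.16  0.23 -0.33] op 0.0919
D [-0.0002  0.0002 -0.0001] da -0.1
[0.0001,0.0002,-0.0002,0.07,1],
```

Centred. Next: close and lift.

Call:
play_rows(grip_force=30, moves=[[[0,0,0,0,0.6],[0,0,0,0,0],[0,0,0,0,-0.3],[0,0,0,0,-0.3],[0,0,0,0,-0.3],[-0.01,0.001,-0.001,0,-0.3],[-0.015,0.002,-0.001,0,-0.3],[-0.015,0.002,-0.001,0,-0.3],[0,0,0,0,-0.3],[0,0,0,0,-0.3]]])

```text
time: 25.55
tool_pos: [0.4848, 0.0731, 0.0543]
tool_rot: [2.234, 1.412, 2.137]
contact_force: [-0.0, -0.2, -2.8]
opening: 0.0684
```

Run:
```python
from h import *
plan([.47,-.02,.19],84,n=5,op=-.3)
im,cal=snap('wrist','w10')
im,cal=snap('scene','s10')
cv2.imwrite('pics/s10z.png',cv2.resize(cv2.imread('pics/s10.png')[200:320,180:380],(800,480),interpolation=cv2.INTER_CUBIC))
```

```text
t 25.55 p [0.4848 0.0731 0.0543] st [ 0.0967 -0.5183  0.0543] ang 84.07 xax [-0.085  0.134 -0.987] q [-0.09  0.53  1.78  0.16  0.93 -1.66] F [-0.03 -0.19 -2.8 ] op 0.0684
D [-0.0148 -0.0931  0.1357] da -0.1
[-0.0290,-0.0153,-0.0039,0.01,-0.3],[-0.0290,-0.0153,-0.0039,0.01,-0.3],[-0.0290,-0.0153,-0.0039,0.01,-0.3],[-0.0290,-0.0153,-0.0039,0.01,-0.3],[-0.0290,-0.0153,-0.0039,0.01,-0.3],
```

View pics/w10.png

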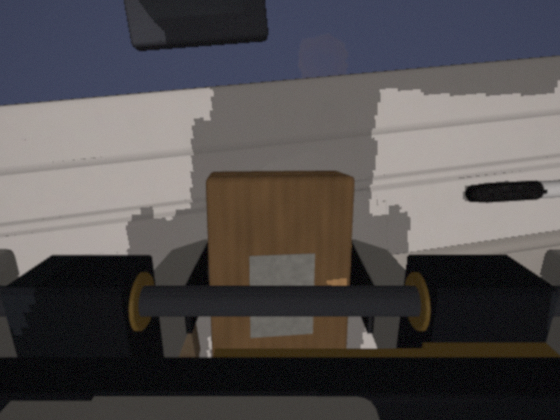

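View pics/s10z.png

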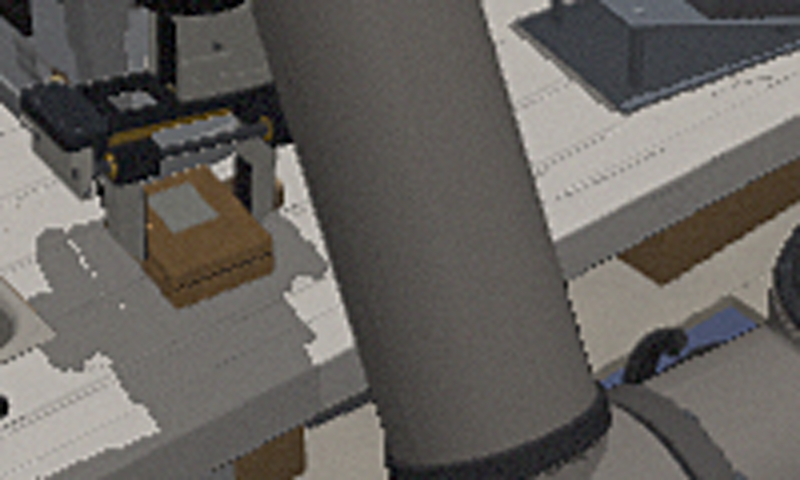

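Run:
```python
from h import *
T=target(.058,.008,.004,ang=82.9,hb=.008)
plan([.465,-.05,.19],83,n=5,op=-.3)
s=dict(robot.observe()); s['tool_pos']=np.array([.465,-.05,.19]); plan([.50,T[1],.17],82.9,n=9,op=-.3,s=s)
```

```text
upL [-0.0458 -0.0763  0.0572] z 0.1
upR [ 0.0458 -0.0781  0.0664] z 0.1093
loL [-0.0458 -0.0096  0.0701] z 0.0917
lofinger(78) [-0.0008  0.0116  0.0871] z 0.1012
lofinger(92) [-0.0008  0.0185  0.0884] z 0.1004
upfinger [-0.0008 -0.1023  0.0651] z 0.1155
TCP [ 0.5199 -0.4338  0.1084] [-0.0008 -0.0196  0.1084]
t 25.65 p [0.4848 0.0732 0.054 ] st [ 0.0968 -0.5184  0.054 ] ang 84.06 xax [-0.085  0.134 -0.987] q [-0.09  0.54  1.78  0.16  0.93 -1.66] F [-0.46  0.4  -2.41] op 0.0687
D [-0.0198 -0.1232  0.136 ] da -1.1
[-0.0298,-0.0213,-0.0044,0.21,-0.3],[-0.0298,-0.0213,-0.0043,0.21,-0.3],[-0.0298,-0.0213,-0.0042,0.21,-0.3],[-0.0298,-0.0214,-0.0041,0.21,-0.3],[-0.0298,-0.0214,-0.0040,0.21,-0.3],
t 25.65 p [ 0.465 -0.05   0.19 ] st [ 0.1011 -0.3937  0.19  ] ang 84.06 xax [-0.085  0.134 -0.987] q [-0.09  0.54  1.78  0.16  0.93 -1.66] F [-0.46  0.4  -2.41] op 0.0687
D [ 0.035  -0.3838 -0.02  ] da -1.2
[-0.0038,-0.0420,0.0079,0.13,-0.3],[-0.0038,-0.0419,0.0080,0.13,-0.3],[-0.0038,-0.0419,0.0081,0.13,-0.3],[-0.0038,-0.0419,0.0082,0.13,-0.3],[-0.0038,-0.0419,0.0083,0.13,-0.3],[-0.0038,-0.0419,0.0084,0.13,-0.3],[-0.0038,-0.0419,0.0085,0.13,-0.3],[-0.0038,-0.0418,0.0086,0.13,-0.3],[-0.0038,-0.0418,0.0087,0.13,-0.3],
```

Call:
play_rows(moves=[[[-0.03,-0.012,-0.004,0.2,-0.3],[-0.03,-0.018,-0.004,0.2,-0.3],[-0.03,-0.022,-0.004,0.2,-0.3],[-0.03,-0.028,-0.004,0.2,-0.3],[-0.015,-0.034,-0.002,0.2,-0.3],[-0.004,-0.04,0.002,0.2,-0.3],[-0.004,-0.04,0.004,0.2,-0.3],[-0.004,-0.04,0.006,0,-0.3],[-0.004,-0.04,0.007,0,-0.3],[-0.004,-0.04,0.007,0,-0.3]]])

```text
time: 26.65
tool_pos: [0.4642, -0.2648, 0.1649]
tool_rot: [2.311, 1.401, 2.196]
contact_force: [1.5, -0.3, -2.7]
opening: 0.0685
```

Run:
```python
from h import *
plan([.51,-.42,.17],82.9,n=6,op=-.3)
```

```text
t 26.65 p [ 0.4642 -0.2648  0.1649] st [ 0.0753 -0.1804  0.1649] ang 82.98 xax [-0.099  0.137 -0.986] q [-0.69  0.51  1.45  0.04  1.35 -2.16] F [ 1.52 -0.32 -2.66] op 0.0685
D [ 0.0458 -0.1552  0.0051] da -0.1
[-0.0051,-0.0244,0.0102,0.01,-0.3],[-0.0051,-0.0244,0.0102,0.01,-0.3],[-0.0051,-0.0244,0.0102,0.01,-0.3],[-0.0051,-0.0244,0.0102,0.01,-0.3],[-0.0051,-0.0244,0.0102,0.01,-0.3],[-0.0051,-0.0244,0.0102,0.01,-0.3],
```

Call:
play_rows(moves=[[[-0.006,-0.026,0.009,0,-0.3],[-0.005,-0.026,0.011,0,-0.3],[-0.005,-0.026,0.011,0,-0.3],[-0.005,-0.025,0.011,0,-0.3],[-0.004,-0.023,0.011,0,-0.3],[-0.003,-0.018,0.009,0,-0.3],[0,-0.008,0.004,0,-0.3],[0,0,0,0,-0.3],[0,0,0,0,-0.3],[0,0,0,0,-0.3]]])

```text
time: 27.65
tool_pos: [0.5095, -0.4354, 0.1508]
tool_rot: [2.328, 1.381, 2.205]
contact_force: [0.1, 0.5, -2.7]
opening: 0.0686
```

Run:
```python
from h import *
T=target(.058,.008,.004,ang=82.9,hb=.008)
plan(T+[0,0,.03],82.9,n=5,op=-.3)
im,cal=snap('wrist','w11'); np.save('cal11.npy',cal)
im,cal=snap('scene','s11')
cv2.imwrite('pics/s11z.png',cv2.resize(cv2.imread('pics/s11.png')[110:240,280:480],(800,520),interpolation=cv2.INTER_CUBIC))
```

```text
upL [-0.0456 -0.0762  0.0559] z 0.0987
upR [ 0.0456 -0.0783  0.0677] z 0.1106
loL [-0.0456 -0.0092  0.0678] z 0.0893
lofinger(78) [-0.001   0.012   0.0857] z 0.0998
lofinger(92) [-0.001   0.0189  0.0869] z 0.0988
upfinger [-0.001  -0.1023  0.0654] z 0.1158
TCP [ 0.5202 -0.4339  0.1078] [-0.001  -0.0196  0.1078]
t 27.65 p [ 0.5095 -0.4354  0.1508] st [ 0.0094 -0.0168  0.1508] ang 82.41 xax [-0.112  0.152 -0.982] q [-0.83  0.79  0.96  0.02  1.57 -2.28] F [ 0.07  0.48 -2.65] op 0.0686
D [ 0.0107  0.0015 -0.013 ] da 0.5
[0.0024,0.0002,0.0024,-0.10,-0.3],[0.0024,0.0002,0.0024,-0.10,-0.3],[0.0024,0.0002,0.0024,-0.10,-0.3],[0.0024,0.0002,0.0024,-0.10,-0.3],[0.0024,0.0002,0.0024,-0.10,-0.3],
```

View pics/w11.png

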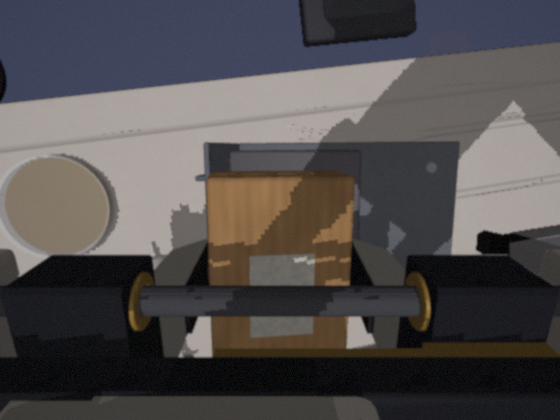

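View pics/s11z.png

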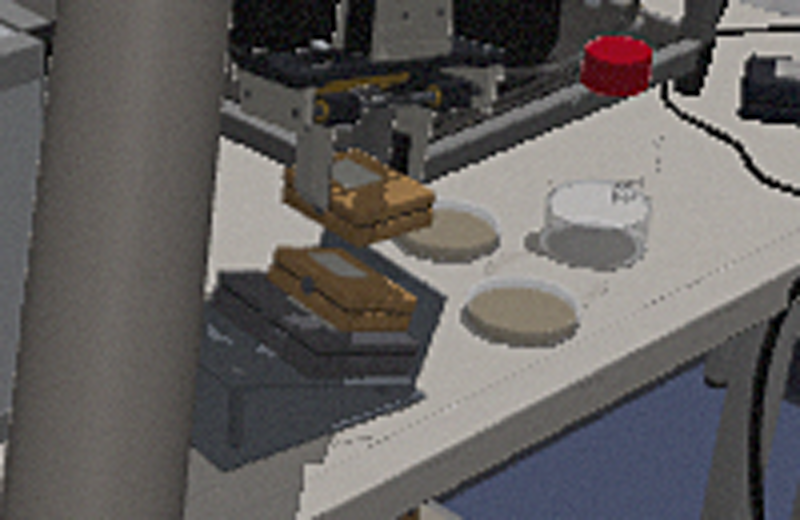

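Call:
play_rows(moves=[[[0.001,0,0.005,-0.3,-0.3],[0.001,0,0.004,-0.2,-0.3],[0.004,0,0.002,0,-0.3],[0.006,0,0.001,0,-0.3],[0.006,-0.001,0.001,0,-0.3],[0.005,0,0.001,0,-0.3],[0,0,0,0,-0.3],[0,0,0,0,-0.3],[0,0,0,0,-0.3],[0,0,0,0,-0.3]]])

```text
time: 28.75
tool_pos: [0.5221, -0.4329, 0.1253]
tool_rot: [2.318, 1.382, 2.206]
contact_force: [0.5, 0.3, -2.7]
opening: 0.0689
```

Run:
```python
from h import *
T=target(.058,.008,.004,ang=82.9,hb=.008)
plan(T,82.9,n=4,op=-.3)
```

```text
upL [-0.0456 -0.0762  0.056 ] z 0.0988
upR [ 0.0456 -0.0783  0.0676] z 0.1105
loL [-0.0456 -0.0092  0.0679] z 0.0894
lofinger(78) [-0.001   0.0119  0.0858] z 0.0999
lofinger(92) [-0.001   0.0188  0.087 ] z 0.0989
upfinger [-0.001  -0.1023  0.0654] z 0.1158
TCP [ 0.5201 -0.4339  0.1078] [-0.001  -0.0196  0.1078]
t 28.75 p [ 0.5221 -0.4329  0.1253] st [-0.0028 -0.0208  0.1253] ang 83.07 xax [-0.111  0.151 -0.982] q [-0.82  0.83  0.97  0.02  1.54 -2.28] F [ 0.49  0.35 -2.71] op 0.0689
D [-0.0019 -0.001  -0.0175] da -0.2
[0.0043,-0.0009,0.0001,0.04,-0.3],[0.0043,-0.0009,0.0001,0.04,-0.3],[0.0043,-0.0009,0.0001,0.04,-0.3],[0.0043,-0.0009,0.0001,0.04,-0.3],
```

Call:
play_rows(moves=[[[0.005,-0.001,0,0,-0.3],[0.005,-0.001,0,0,-0.3],[0.004,-0.0005,0,0,-0.3],[0.003,0,0,0,-0.3],[0,0,0,0,-0.3],[0,0,0,0,0.52],[0,0,0,0,0.56],[0,0,0,0,0.6],[0,0,0,0,0.65],[0,0,0,0,0.7]]])

```text
time: 29.75
tool_pos: [0.5199, -0.4344, 0.11]
tool_rot: [2.318, 1.387, 2.205]
contact_force: [-0.8, 0.3, -0.5]
opening: 0.0773
```

Run:
```python
from h import *
plan(sw(0,-.02,.17),82.9,n=4,op=.8)
im,cal=snap('wrist','w12'); np.save('cal12.npy',cal)
im,cal=snap('scene','s12')
cv2.imwrite('pics/s12z.png',cv2.resize(cv2.imread('pics/s12.png')[110:240,280:480],(800,520),interpolation=cv2.INTER_CUBIC))
```

```text
t 29.75 p [ 0.5199 -0.4344  0.11  ] st [-0.0009 -0.0191  0.11  ] ang 83.06 xax [-0.108  0.147 -0.983] q [-0.82  0.83  0.99  0.02  1.5  -2.28] F [-0.8   0.32 -0.46] op 0.0773
D [-0.0008  0.001   0.06  ] da -0.2
[-0.0147,0.0022,-0.0021,0.04,0.8],[-0.0147,0.0022,-0.0021,0.04,0.8],[-0.0147,0.0022,-0.0021,0.04,0.8],[-0.0147,0.0022,-0.0021,0.04,0.8],
```

View pics/w12.png

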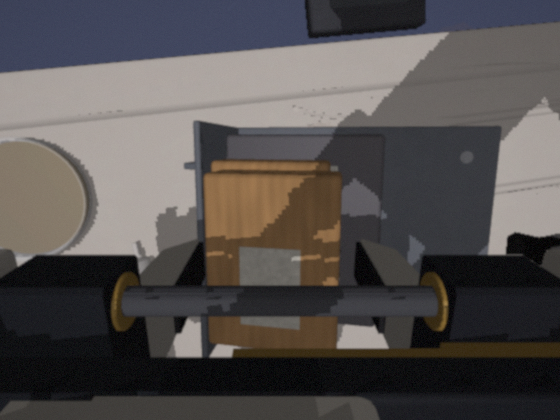

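View pics/s12z.png

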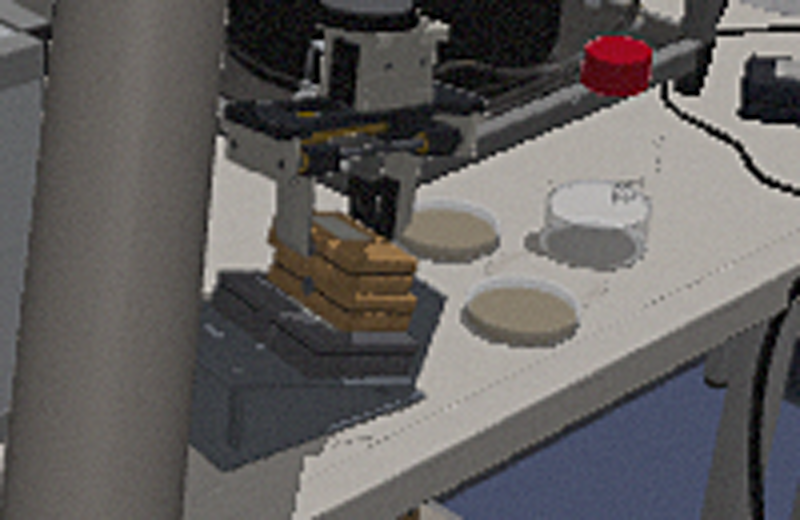

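Run:
```python
from h import *
s=dict(robot.observe()); s['tool_pos']=s['tool_pos']+np.array([0,0,.055])
plan(sw(0,-.095,.17),83-60,n=7,op=0,s=s)
```

```text
t 29.85 p [ 0.52   -0.4343  0.1651] st [-0.0009 -0.0192  0.1651] ang 83.07 xax [-0.108  0.147 -0.983] q [-0.82  0.83  0.99  0.02  1.5  -2.28] F [-0.37 -0.16 -0.54] op 0.0781
D [0.0084 0.0753 0.0049] da -60.1
[0.0008,0.0108,-0.0000,8.58,0],[0.0008,0.0107,-0.0016,8.58,0],[0.0008,0.0103,-0.0032,8.58,0],[0.0008,0.0097,-0.0047,8.58,0],[0.0008,0.0089,-0.0061,8.58,0],[0.0008,0.0079,-0.0074,8.58,0],[0.0008,0.0067,-0.0085,8.58,0],
```

Call:
play_rows(moves=[[[-0.016,0.0025,-0.002,0,0.75],[-0.02,0.003,-0.002,0,0.85],[-0.02,0.003,-0.002,0,0.85],[0,0.011,0,8.5,0.6],[0,0.0105,-0.0015,8.5,0.3],[0,0.01,-0.003,8.5,0],[0,0.0095,-0.0045,8.5,-0.3],[0,0.009,-0.006,8.5,-0.3],[0,0.008,-0.0075,8.5,-0.3],[0,0.007,-0.0085,8.5,-0.3]]])

```text
time: 30.85
tool_pos: [0.5312, -0.3568, 0.1802]
tool_rot: [-2.921, 1.386, 2.195]
contact_force: [0.2, 0.6, 0.1]
opening: 0.0345
```

Run:
```python
from h import *
plan(sw(0,-.095,.15),-7.1,n=4,op=-.3)
```

```text
t 30.85 p [ 0.5312 -0.3568  0.1802] st [-0.0024 -0.0975  0.1802] ang 23.35 xax [-0.107  0.149 -0.983] q [-0.73  0.7   1.06  0.04  1.56 -1.14] F [0.19 0.64 0.11] op 0.0345
D [-0.0027 -0.0022 -0.0302] da -30.4
[0.0074,-0.0005,0.0016,7.61,-0.3],[0.0074,-0.0003,0.0016,7.61,-0.3],[0.0074,-0.0001,0.0017,7.61,-0.3],[0.0074,0.0001,0.0017,7.61,-0.3],
```

Call:
play_rows(moves=[[[0.002,-0.0005,0.001,7.6,-0.3],[0.003,0,0.001,7.6,-0.3],[0.005,0,0.001,7.6,-0.3],[0.006,0,0.001,7.5,-0.3],[0.006,0,0.001,0,-0.3],[0.003,0,0,0,-0.3],[0,0,0,0,-0.3],[0,0,0,0,-0.3],[0,0,0,0,-0.3],[0,0,0,0,-0.3]]])

```text
time: 31.85
tool_pos: [0.5301, -0.3553, 0.1564]
tool_rot: [-2.389, 1.388, 2.187]
contact_force: [-0.1, 0.3, -0.2]
opening: 0.032
```

Run:
```python
from h import *
plan(sw(0,-.085,.116),-7.1,n=4,op=-.3)
im,cal=snap('wrist','w13'); np.save('cal13.npy',cal)
cv2.imwrite('pics/w13z.png',cv2.convertScaleAbs(cv2.imread('pics/w13.png'),alpha=1.8,beta=10))
```

```text
t 31.85 p [ 0.5301 -0.3553  0.1564] st [-0.0012 -0.0989  0.1564] ang -7.33 xax [-0.105  0.148 -0.983] q [-0.73  0.71  1.1   0.04  1.51 -0.6 ] F [-0.08  0.3  -0.21] op 0.032
D [-0.0029 -0.0136 -0.0404] da 0.2
[0.0095,0.0010,0.0048,-0.06,-0.3],[0.0095,0.0010,0.0048,-0.06,-0.3],[0.0095,0.0010,0.0048,-0.06,-0.3],[0.0095,0.0010,0.0048,-0.06,-0.3],
```

View pics/w13z.png

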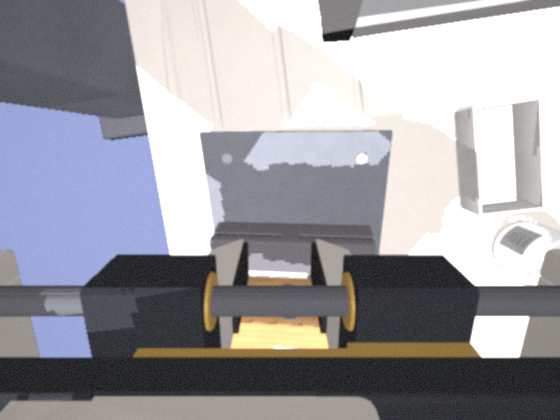

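Call:
play_rows(moves=[[[0.009,0.0005,0.004,0,-0.3],[0.01,0.0005,0.0045,0,-0.3],[0.009,0.0005,0.0045,0,-0.3],[0.005,0,0.002,0,-0.3],[0,0,0,0,-0.3],[0,0,0,0,-0.3],[0,0,0,0,-0.3],[0,0,0,0,-0.3],[0,0,0,0,-0.3],[0,0,0,0,-0.3]]])

```text
time: 32.9
tool_pos: [0.5255, -0.3663, 0.1185]
tool_rot: [-2.389, 1.388, 2.187]
contact_force: [0.7, 0.3, 0.4]
opening: 0.0322
```

Run:
```python
from h import *
plan(sw(0,-.0533,.109),-7.1,n=8,op=-.3)
```

```text
t 32.9 p [ 0.5255 -0.3663  0.1185] st [ 0.002  -0.0873  0.1185] ang -7.31 xax [-0.105  0.149 -0.983] q [-0.75  0.75  1.14  0.04  1.43 -0.62] F [0.74 0.26 0.42] op 0.0322
D [-0.0022 -0.034  -0.0095] da 0.2
[0.0006,0.0004,0.0044,-0.03,-0.3],[0.0006,0.0004,0.0044,-0.03,-0.3],[0.0006,0.0004,0.0044,-0.03,-0.3],[0.0006,0.0004,0.0044,-0.03,-0.3],[0.0006,0.0004,0.0044,-0.03,-0.3],[0.0006,0.0004,0.0044,-0.03,-0.3],[0.0006,0.0004,0.0044,-0.03,-0.3],[0.0006,0.0004,0.0044,-0.03,-0.3],
```

Call:
play_rows(moves=[[[0.0007,0.0005,0.004,0,-0.3],[0.0007,0.0005,0.004,0,-0.3],[0.0007,0.0005,0.004,0,-0.3],[0.0007,0,0.004,0,-0.3],[0.0007,0,0.004,0,-0.3],[0.0006,0,0.004,0,-0.3],[0.0005,0,0.003,0,-0.3],[0.0005,0,0.003,0,-0.3],[0.0004,0,0.002,0,-0.3],[0.0004,0,0.002,0,-0.3]]])

```text
time: 33.9
tool_pos: [0.5218, -0.3982, 0.1086]
tool_rot: [-2.414, 1.382, 2.164]
contact_force: [0.5, 8.4, 6.9]
opening: 0.0322
```

Run:
```python
from h import *
plan(sw(0,-.0533,.109),-7.1,n=8,op=-.3)
```

```text
t 33.9 p [ 0.5218 -0.3982  0.1086] st [ 0.0017 -0.0552  0.1086] ang -7.19 xax [-0.105  0.155 -0.982] q [-0.79  0.79  1.08  0.04  1.45 -0.66] F [0.55 8.44 6.89] op 0.0322
D [ 0.0014 -0.0021  0.0004] da 0.1
[-0.0001,0.0002,0.0002,-0.01,-0.3],[-0.0001,0.0002,0.0002,-0.01,-0.3],[-0.0001,0.0002,0.0002,-0.01,-0.3],[-0.0001,0.0002,0.0002,-0.01,-0.3],[-0.0001,0.0002,0.0002,-0.01,-0.3],[-0.0001,0.0002,0.0002,-0.01,-0.3],[-0.0001,0.0002,0.0002,-0.01,-0.3],[-0.0001,0.0002,0.0002,-0.01,-0.3],
```

Call:
play_rows(moves=[[[0.0005,0,0.003,0,-0.3],[0.0005,0,0.003,0,-0.3],[0,0,0,0,-0.3],[-0.001,0,-0.01,0,-0.3],[-0.002,0,-0.02,0,-0.3],[-0.02,0,-0.015,0,0.5],[-0.035,0,-0.008,0,1],[-0.035,0,-0.008,0,1],[-0.025,0,-0.002,0,1],[-0.002,0,0,0,1]]])

```text
time: 34.9
tool_pos: [0.5437, -0.3517, 0.2395]
tool_rot: [-2.432, 1.372, 2.149]
contact_force: [0.3, 0.2, -0.3]
opening: 0.0676
```

Run:
```python
from h import *
im,cal=snap('scene','s14')
im,cal=snap('wrist','w14')
im,cal=snap('wrist','w14'); np.save('cal14.npy',cal); print(robot.observe()['qvel'].round(3))
plan(sw(0,-.1,.25),-7.1,n=8,op=-.3)
cv2.imwrite('pics/w14z.png',cv2.convertScaleAbs(cv2.imread('pics/w14.png'),alpha=1.8,beta=10))
cv2.imwrite('pics/s14z.png',cv2.resize(cv2.imread('pics/s14.png')[110:240,280:480],(800,520),interpolation=cv2.INTER_CUBIC))
```

```text
[-0.005  0.02   0.023 -0.     0.001 -0.003]
t 35.05 p [ 0.5421 -0.3509  0.2348] st [-0.0126 -0.1047  0.2348] ang -6.91 xax [-0.114  0.171 -0.979] q [-0.72  0.7   0.92  0.05  1.72 -0.59] F [ 0.43 -0.53 -0.45] op 0.0794
D [-0.0131 -0.0031  0.0152] da -0.2
[-0.0017,-0.0018,0.0003,0.02,-0.3],[-0.0017,-0.0018,0.0003,0.02,-0.3],[-0.0017,-0.0018,0.0003,0.02,-0.3],[-0.0017,-0.0018,0.0003,0.02,-0.3],[-0.0017,-0.0018,0.0003,0.02,-0.3],[-0.0017,-0.0018,0.0003,0.02,-0.3],[-0.0017,-0.0018,0.0003,0.02,-0.3],[-0.0017,-0.0018,0.0003,0.02,-0.3],
```

View pics/w14z.png

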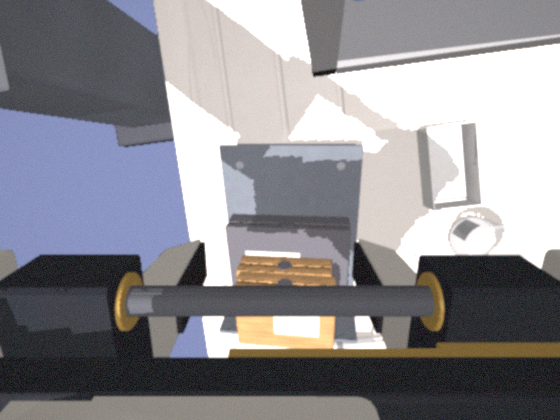

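View pics/s14z.png

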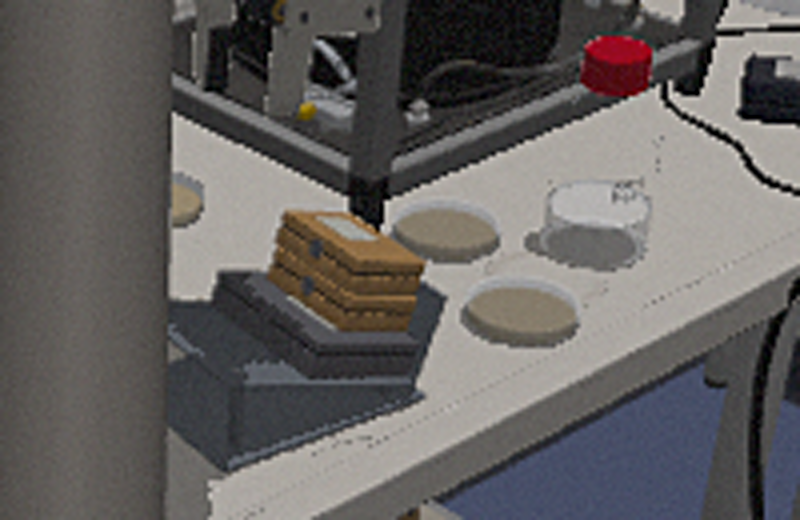

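Run:
```python
import cv2
im=cv2.imread('pics/w14.png')[135:355,200:385]; im=cv2.convertScaleAbs(im,alpha=1.9,beta=10); cv2.imwrite('pics/w14y.png',cv2.resize(im,None,fx=2.7,fy=2.7,interpolation=cv2.INTER_CUBIC))
```

```text
(no output)
```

View pics/w14y.png

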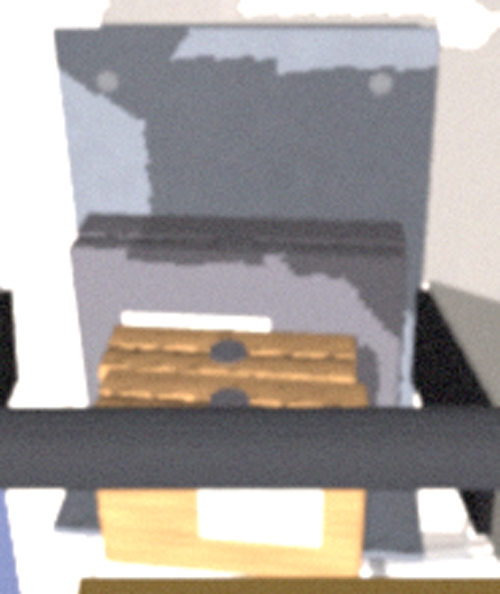

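Run:
```python
from h import *
cal=np.load('cal14.npy',allow_pickle=True).item()
f=lambda u,v:(200+u/2.7,135+v/2.7)
st,e=stfit(cal,np.array([f(57,32),f(437,27),f(57,527),f(421,552)])); print(st.round(4),e)
print('case',boxfit(cal,st,.125,.1,.03,0,np.array([f(75,242),f(406,250),f(85,217),f(401,222)]),[0,-.05,0]))
print('c1 bottom edge',)
def fit(W,D,pts,q,z0):
    def P(p):
        x,y,a=p;a=np.radians(a);L=np.array(pts);return np.c_[x+L[:,0]*np.cos(a)-L[:,1]*np.sin(a),y+L[:,0]*np.sin(a)+L[:,1]*np.cos(a),z0+L[:,2]]
    r=least_squares(lambda p:(proj(cal,d2w(P(p),st))-np.array(q)).ravel(),[0,-.034,0]); return r.x.round(4),r.fun.round(1)
print(fit(.092,.068,[[.046,-.034,0],[-.046,-.034,0]],[f(116,327),f(357,338)],.03))
print('c2',fit(.092,.068,[[.046,-.034,0],[-.046,-.034,0],[.046,.034,.028],[-.046,.034,.028]],[f(107,373),f(360,384),f(106,560),f(361,577)],.058))
im=cv2.imread('pics/w14.png'); im=cv2.convertScaleAbs(im,alpha=1.8)
def box(W,D,z0,z1,y):
    for z in(z0,z1):
        c=[[W/2,y-D/2,z],[-W/2,y-D/2,z],[-W/2,y+D/2,z],[W/2,y+D/2,z]]
        cv2.polylines(im,[np.int32(proj(cal,d2w(c,st)).round())],True,(0,255,0) if z==z1 else (255,0,255),1)
box(.092,.068,.058,.086,-.034);box(.092,.068,.03,.0301,-.034);box(.14,.175,0,0,-.0875)
cv2.imwrite('pics/w14o.png',cv2.resize(im[120:360,190:390],None,fx=2.5,fy=2.5))
```

```text
[  0.5175  -0.4533 -96.8667] [-2.7 -1.3  1.7  0.  -2.   0.5  2.4  1.1]
case (array([ 0.0011, -0.0503,  0.5085]), array([-3.2,  2.4,  1.3,  2.2,  0.6, -2.2,  1.2, -2.2]))
c1 bottom edge
(array([ 0.0024, -0.0312, -0.325 ]), array([-0.1,  0. ,  0.1,  0. ]))
c2 (array([ 0.    , -0.0343,  0.5884]), array([-1.5, -2.2,  1.5, -2.6, -0.7,  2.8,  0.3,  3.1]))
```

View pics/w14o.png

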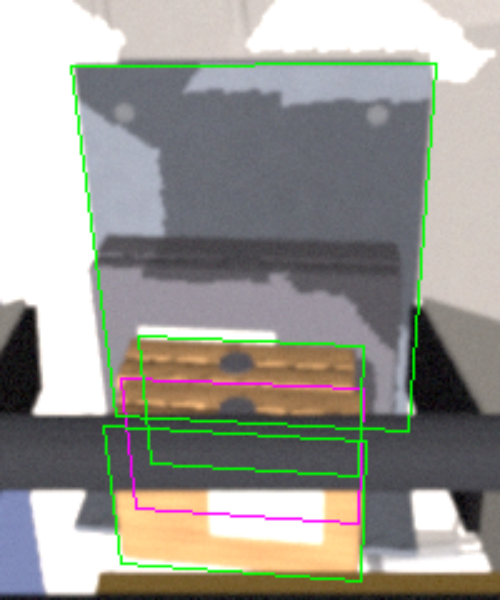

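Call:
play_rows(moves=[[[-0.015,0,-0.02,0,1],[-0.02,-0.005,-0.025,0,1],[-0.02,-0.015,-0.03,0,1],[-0.01,-0.02,-0.03,0,1],[0,-0.02,-0.03,0,1],[0,-0.02,-0.03,0,1],[0,-0.015,-0.03,0,1],[0,-0.01,-0.02,0,1],[0,0,0,0,1],[0,0,0,0,1]]])

```text
time: 36.05
tool_pos: [0.4714, -0.1209, 0.3478]
tool_rot: [-2.406, 1.345, 2.177]
contact_force: [-0.1, -0.3, -1.0]
opening: 0.0919
```

Run:
```python
from h import *
im,cal=snap('top','t15'); im,_=snap('scene','s15')
s=robot.observe(); print(s['time'],s['tool_pos'],s['contact_force'])
cv2.imwrite('pics/t15z.png',cv2.resize(cv2.imread('pics/t15.png')[160:260,140:420],(800,286),interpolation=cv2.INTER_CUBIC))
cv2.imwrite('pics/t15y.png',cv2.resize(cv2.imread('pics/t15.png')[180:240,295:375],(800,600),interpolation=cv2.INTER_CUBIC))
cv2.imwrite('pics/s15z.png',cv2.resize(cv2.imread('pics/s15.png')[130:330,120:460],(800,470),interpolation=cv2.INTER_CUBIC))
P=lambda c:((proj(cal,d2w(c,ST))-[295,180])*10).round()
print('c2 top pred',P([[.046,-.068,.086],[-.046,-.068,.086],[-.046,0,.086],[.046,0,.086]]).tolist())
print('bs',P([[.07,0,.07],[-.07,0,.07]]).tolist(),'deck',P([[.07,-.175,0],[-.07,-.175,0]]).tolist())
```

```text
36.15 [ 0.47173944 -0.12172789  0.34751359] [ 0.4370625  -0.11036336 -0.08574897]
c2 top pred [[514.0, 424.0], [545.0, 156.0], [724.0, 193.0], [696.0, 458.0]]
bs [[665.0, 531.0], [708.0, 131.0]] deck [[114.0, 461.0], [165.0, 66.0]]
```

View pics/t15z.png

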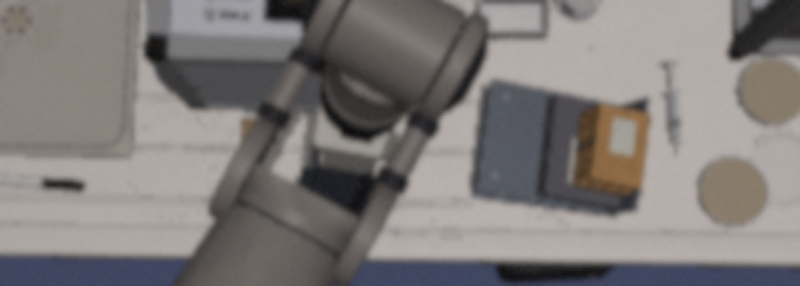

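View pics/t15y.png

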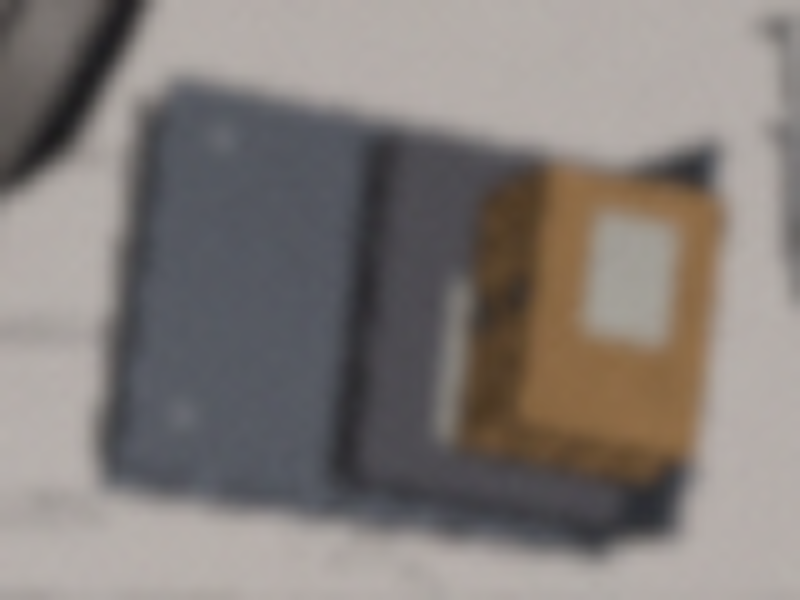

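View pics/s15z.png

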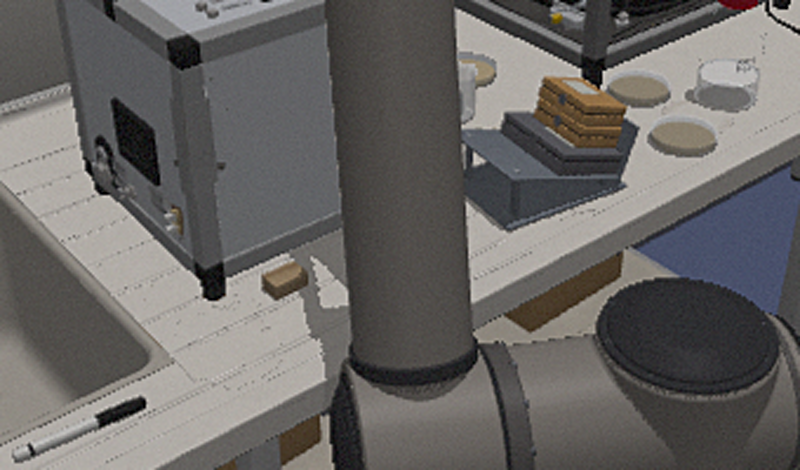

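```bash
python3 -c "
from h import *
print(robot.hand_in()); print(robot.observe()['time'])"
```

```text
the job is handed in; nothing more can be done
None
the job is handed in; nothing more can be done
```

The case is pushed home against the backstop and both cartons are stacked on it. I handed the job in at about 36 s of the allowed 72 s.

**What I did**
- I pushed the large case down the slope with two spread fingers until it stopped against the backstop.
- The carton nearer the stand weighed about 7.7 N (about 0.78 kg), so it is the full one and went underneath. The other weighed about 2.7 N (about 0.28 kg) and went on top.
- I released each carton just short of the backstop, then pushed it home until it stopped at about 8 N.

**Last checks (wrist camera)**

| Item | Gap to backstop | Turn | Off-centre |
|---|---|---|---|
| Case | under 1 mm | about 0.5° | about 1 mm |
| Lower carton | 0 to 3 mm past contact in two fits, so flush within error | under 1° | about 2.4 mm |
| Upper carton | under 1 mm | about 0.6° | about 0 mm |

- **Bench:** in the final scene and top pictures the cartons lie flat and the stack is square. The arm is clear, and the marker, wooden block, syringe and petri dishes show no sign of having moved. I judged that by eye.

**Disagreements and imperfections**
- **Camera fits:** the model fits left 2–3 px residuals, roughly 2–3 mm. The top camera put the upper carton about 2 mm to the far side instead of dead centre, which is within calibration error.
- **Lower carton:** I left its offset of about 2 mm as it was.
- **Tool tilt:** pressing tilted the tool gradually, by about 10° at the end. It leaned the way the deck slopes, which helped the placing.

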